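# Rearrange still fittings on their brazing stands

### The arm

A 6-joint arm with a two-finger parallel gripper is mounted at the origin on the work surface. World frame = base frame: x ahead of the robot, y to its left, z up, the work surface at z = 0. Lengths are in mm, angles in rad, forces in N, time in s.
With the tool pointing down it reaches from about 400 to 925 mm from the base axis. Payload 12.5 kg.
Tool frame: the origin (TCP) lies at the very end of the fingers, on their centre line; the grasp point (between the pads) lies 19 mm behind it (env.grip_point_offset is the distance from the TCP to the grasp point, in mm); z points along the fingers, y is the direction in which the jaws open and shut (so a half turn about z gives the same grasp; the last joint's range is limited). The gripper opens to 95 mm and grips with 3 to 60 N. Pads are 20 mm wide; open, the fingers measure 119 mm over their backs; the gripper's body (75 mm by 180 mm) begins 59 mm behind the grasp point.
Start: joints at [-1.349, 0.491, 1.559, -0, 1.092, -0.106], TCP at [201.249, -591.731, 214.661] pointing down, gripper open.
Joint ranges: [-3.1, 3.1], [-0.84, 2.19], [0.05, 2.79], [-1.13, 4.28], [0.06, 2.93], [-2.69, 2.69]. Speed limits (rad/s): [2.22, 2.22, 2.79, 3.14, 3.14, 3.14].

### API

Orientations are given as [roll, pitch, yaw] about the fixed x, y, z axes, in that order (R = Rz(yaw) Ry(pitch) Rx(roll)).
In Python, from cell import env gives the robot as it stands.
- The arm moves only by the tool drive_tool, never from a script. Its argument "commands" is a list of rows, each an object of numbers: "dx", "dy", "dz": the shift along the world's x, y, z in mm; "yaw": the turn about the world's z in degrees. In form: [{"dx": .., "dy": .., "dz": .., "yaw": ..}, ...]. A call has 1 to 5 rows; each row shifts and turns the commanded pose from where the row before left it; what a row does not reach is not made up. A row lasts 1/12 s, in which the tool goes at most 41.7 mm and 7.16 degrees, less where a joint would pass 70% of its speed; a pose out of reach is approached as far as the arm can. A call with a gripper value outside its range is refused whole. "grip" is the opening, from 0 (shut) to 1 (fully open), set as the call begins (left out, the last holds). The fingers move at their own pace and stop on an object; the grip force is fixed at half the most. Time passes only in rows, so rows that do not move let the fingers close. It gives the time, the measured TCP pose, the force and the opening at its end, in the units of the state.
- env.state(): the state, without advancing time (a new reading comes with each control period).
- env.read_camera(name): name is "side" or "top"; returns the picture (420x560x3 uint8, red, green, blue); there is no depth.
- env.calibration(name): a dict with "intrinsics" (3x3 intrinsics, pixels), "rvec" (rotation vector, rad) and "tvec" (3), from world to camera coordinates, as OpenCV has them. Camera axes: x right, y down, z forward; pixel columns grow to the right and rows downward; lengths in mm; the calibration is good to about 2 mm. A picture is of the moment at which its call begins. calibration takes no time and is no camera call.
- env.job_done(): hands the job in, once; it reports no verdict.
Trained networks look in the newest picture that a camera, given by its name, has taken for a name from the list of things; names that differ only in an ending like _2 or _b are one class to them, and where a whole thing is asked for, a point or a joint stands for the part that bears it (a point fixed in the world has none). Each returns a list of dicts, best first, with "conf" (0 to 1); they miss things now and then, are a little off and sometimes report something else, mostly with a low value. They report only what shows in the picture. A call takes as long as a camera call. They do not tell look-alikes from the thing itself.
- env.trace(query, camera): "pixels" (420x560 bool, what is visible of it) and "pixel" ([column, row] in pixels, amid what is visible of it).
- env.place_of(query, camera): "pixel" ([column, row] in pixels: a listed point, or the origin of a listed thing).
The state is a dict: "t": time; "joints": joint angles; "qvel": joint speeds; "tau": joint torques, N m; "eef_pos": TCP position; "tcp_rot": TCP orientation; "ft_force": force on the tool from outside, world axes, zero at the start; "moment": the same for the moment, N m; "opening": opening from 0.0 (shut) to 1.0 (fully open).
Only numpy, scipy, OpenCV 4.12 (cv2) and the standard library are available. Lean on these libraries where they do the work, as an engineer would, in place of code of your own. Each camera call takes 0.05 s, during which the arm holds its last target.

### The job

The three still fittings have been stood on the wrong stands: move the copper cone onto the round steel turntable, the copper pipe elbow onto the square firebrick and the brass valve onto the oblong wooden block, each standing upright in the middle of its stand. Use the empty six-sided metal plate to stand one fitting on for a while during the exchange, and leave that plate empty again at the end. Set every fitting down gently, never letting it drop, and leave the hammer, the tin and the brush where they lie.

Things in the scene. Friction and masses are not known exactly. Their poses are not given: they have to be found in the camera images.
- cone_center (a point): Copper reducing cone, upright, 84 mm tall: foot flange 68 mm across, 6 mm thick; a cone narrowing from 62 to 34 mm across; then a straight round neck 34 mm across, from 50 to 84 mm above the underside (grip this). Loose, about 0.35 kg. The point is on the upright axis of the flange, half-way up (42 mm above the underside). z up.
- elbow_center (a point): Copper pipe elbow, upright, 76 mm tall: foot flange 66 mm across, 7 mm thick; upright pipe 28 mm across, bending 58 mm up into a level 28 mm pipe that reaches 44 mm out along its x, ending in a 36 mm collar. Grip the upright pipe just below the bend, across its y. Loose, about 0.35 kg. The point is on the upright axis of the flange, half-way up (38 mm above the underside). z up.
- valve_center (a point): Brass stop valve, upright, 76 mm tall: foot flange 62 mm across, 7 mm thick; round body up to 38 mm; thin stem; on top a rigid T-bar handle 62 mm long along its x, 13 mm wide, 61 to 76 mm above the underside (grip its middle across y). Loose, about 0.35 kg. The point is on the upright axis of the flange, half-way up (38 mm above the underside). z up.
- turntable: Round bare-steel turntable, a disc 116 mm across on a smaller foot; it does not turn. The cone belongs here; at the start the valve stands on it. Fixed to the bench. Its flat top is 25 mm above the bench. The point is the centre of its underside, at bench height; z is up.
- firebrick: Square pale grey-white firebrick, 106 by 106 mm. The elbow belongs here; at the start the cone stands on it. Fixed to the bench. Its flat top is 25 mm above the bench. The point is the centre of its underside, at bench height; z is up.
- wood_block: Oblong plywood block, 124 mm along its x by 82 mm along its y. The valve belongs here; at the start the elbow stands on it. Fixed to the bench. Its flat top is 25 mm above the bench. The point is the centre of its underside, at bench height; z is up.
- hex_plate: Six-sided aluminium plate, 108 mm across flats, empty at the start: the free spot. Fixed to the bench. Its flat top is 25 mm above the bench. The point is the centre of its underside, at bench height; z is up.
- hammer: Bystander: a hammer lying loose on the bench, 240 mm long along its x, the handle towards -x. Leave it alone.
- tin: Bystander: a closed round tin with a pale label, 60 mm across and 75 mm tall, standing loose on the bench; the point is the centre of its underside. Leave it alone.
- brush: Bystander: a hand brush lying loose on the bench, 200 mm long along its x. Leave it alone.
Not all that is in view belongs to the job. Leave any black or purple look-alike of the part that bears elbow_center alone.

How it is judged:
By the outcome, as a careful person would: the job done as asked, in the order asked, and still so for the second after the job is handed in, with the robot touching nothing.
It also fails if it takes over 123 s, if anything falls off the work surface, if the arm or the gripper's body presses on something with over 40 N, if the wrist force passes 120 N, or if a joint passes its speed limit or range.

## Working session

There is one attempt and no reset: what is moved stays moved. The work goes in short steps, Python scripts to look and compute and a tool call to move; the robot and the scene stay as the last step left them, time stands still between calls to the robot, and variables do not carry over. Pictures are saved under pics/ and viewed, and the job is handed in when it is done.

Besides the shell and the picture viewer there is one more tool, called after "Request:" by a JSON object that holds its "api" and its "payload". drive_tool: Moves the arm, as the interface text tells. Its arguments: {"type":"object","properties":{"commands":{"type":"array"},"grip":{"type":"number"}},"required":["commands"]}

```bash
ls; mkdir -p pics; python3 - <<'E'
from cell import env
import cv2
for n in("top","side"):
    im=env.read_camera(n); cv2.imwrite(f"pics/{n}0.png",cv2.cvtColor(im,cv2.COLOR_RGB2BGR))
    c=env.calibration(n); print(n,c)
print(env.state())
E
```

```text
pics
top {'intrinsics': array([[525.18119898,   0.        , 282.48654722],
       [  0.        , 525.18119898, 215.98098422],
       [  0.        ,   0.        ,   1.        ]]), 'rvec': array([ 2.1878719 , -2.18085619,  0.12406132]), 'tvec': array([  23.46572357,  568.6369483 , 1297.27485221])}
side {'intrinsics': array([[501.01785661,   0.        , 272.51295483],
       [  0.        , 501.01785661, 200.05241561],
       [  0.        ,   0.        ,   1.        ]]), 'rvec': array([ 0.34350108, -2.86327189,  1.02777812]), 'tvec': array([ 550.30763477,  102.29625261, 1005.17839594])}
{'t': 0.1, 'joints': array([-1.34858995e+00,  4.91509842e-01,  1.55938555e+00, -1.88275200e-05,
        1.09167124e+00, -1.05564836e-01]), 'qvel': array([ 0.0007788 , -0.00207246, -0.00016581, -0.00101609,  0.00129397,
       -0.0007423 ]), 'tau': array([ 2.51858793e-03, -6.13623619e+01, -2.58604789e+01,  6.94236089e-02,
        4.70207445e-02, -6.13228030e-05]), 'eef_pos': array([ 201.20094047, -591.51155958,  214.11463437]), 'tcp_rot': array([-3.14062234e+00, -8.60210026e-05,  3.27779860e-01]), 'ft_force': array([-0.58100308,  0.17261783,  0.19787252]), 'moment': array([0.01786269, 0.01623843, 0.0421079 ]), 'opening': 1.000022631722942}
```

View pics/top0.png

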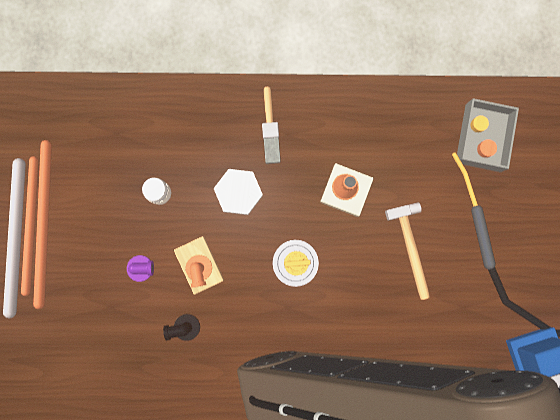

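View pics/side0.png

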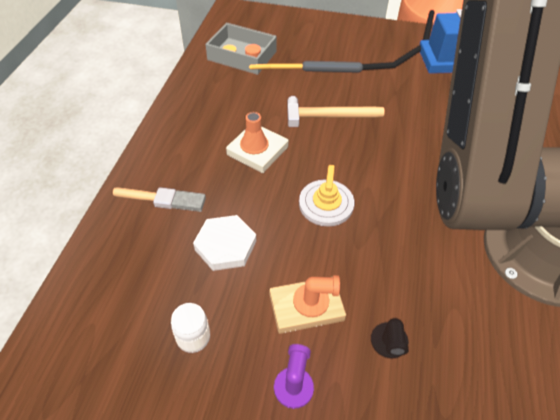

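The top view shows the copper cone at (346,187) on the firebrick, the brass valve at (297,263) on the turntable, the copper elbow at (200,268) on the wood and the empty hex plate at (238,191). Things that could be taken for the elbow are the purple one at (140,268), the black one at (182,328) and the orange cap in the tray at (487,148). I choose the copper one on the wood.

```bash
cat > h.py <<'E'
from cell import env
import cv2, numpy as np
def cam(n):
    c=env.calibration(n); R,_=cv2.Rodrigues(np.array(c["rvec"])); return np.array(c["intrinsics"]),R,np.array(c["tvec"]).ravel()
def atz(n,px,z):
    K,R,t=cam(n); px=np.atleast_2d(np.array(px,float)); d=(R.T@np.linalg.inv(K)@np.c_[px,np.ones(len(px))].T).T
    o=-R.T@t; return o+d*((z-o[2])/d[:,2])[:,None]
def proj(n,P):
    K,R,t=cam(n); q=(K@(R@np.atleast_2d(P).T+t[:,None])).T; return q[:,:2]/q[:,2:]
def tri(pa,pb):
    Ps=[]
    for n in("top","side"):
        K,R,t=cam(n); Ps.append(K@np.c_[R,t])
    X=cv2.triangulatePoints(Ps[0],Ps[1],np.array(pa,float).reshape(2,1),np.array(pb,float).reshape(2,1)).ravel(); return X[:3]/X[3]
E
python3 - <<'E'
from h import *
np.set_printoptions(precision=1,suppress=True)
for n in("top","side"): env.read_camera(n)
Z=dict(cone_center=67,elbow_center=63,valve_center=63,turntable=0,firebrick=0,wood_block=0,hex_plate=0)
for q in Z:
    r={}
    for n in("top","side"):
        for d in env.place_of(q,n)[:3]:
            print(q,n,round(d["conf"],2),np.array(d["pixel"]),atz(n,d["pixel"],Z[q])[0][:2])
        tr=env.trace(q,n)
        if tr:
            m=tr[0]["pixels"].astype(np.uint8); np.save(f"m_{q}_{n}.npy",m)
            c=max(cv2.findContours(m,0,2)[0],key=cv2.contourArea)
            w=atz(n,c[:,0,:],25)[:,:2].astype(np.float32)
            print("   trace",n,round(tr[0]["conf"],2),tr[0]["pixel"],"rect@z25",cv2.minAreaRect(w))
E
```

```text
cone_center top 0.63 [345.9 182.3] [ 648.7 -129.8]
   trace top 0.61 [343.1, 184.4] rect@z25 ((645.2731323242188, -132.8327178955078), (64.67068481445312, 67.38665771484375), 44.7829704284668)
cone_center side 0.94 [253.9 129.5] [ 642.8 -136. ]
cone_center side 0.61 [323.5 207.5] [450.6  49.8]
   trace side 0.92 [251.7, 138.6] rect@z25 ((652.2544555664062, -169.36383056640625), (65.41121673583984, 141.5450439453125), 14.002738952636719)
elbow_center top 0.94 [194.4 265.4] [444.2 238.9]
elbow_center top 0.89 [133.9 267.2] [439.6 384.3]
elbow_center top 0.74 [184.5 328.8] [293.2 259.9]
   trace top 0.84 [140.1, 267.2] rect@z25 ((437.4857482910156, 379.0164794921875), (64.6827163696289, 64.2649154663086), 1.4190216064453125)
elbow_center side 0.94 [391.2 332.7] [296.3 281.3]
elbow_center side 0.75 [313.9 288.9] [435.4 231. ]
   trace side 0.76 [299.2, 380.6] rect@z25 ((440.31072998046875, 374.7662353515625), (63.019004821777344, 100.31227111816406), 13.680850982666016)
valve_center top 0.94 [297.9 262. ] [453.  -11.6]
   trace top 0.74 [299.5, 264.4] rect@z25 ((451.319091796875, -8.2085
[... 1121 characters left out ...]
4100646972656), (122.489501953125, 83.4515609741211), 25.597625732421875)
wood_block side 0.82 [306.6 304.8] [445.1 231.1]
   trace side 0.82 [294.1, 311.3] rect@z25 ((444.29156494140625, 242.24818420410156), (124.801513671875, 91.08867645263672), 25.54400634765625)
hex_plate top 0.6 [238.6 191.6] [633.5 137.9]
hex_plate top 0.19 [409.2 251.9] [ 479.8 -300.7]
   trace top 0.82 [235.8, 190.3] rect@z25 ((631.9913940429688, 138.74639892578125), (122.2181167602539, 109.86149597167969), 23.767072677612305)
hex_plate side 0.79 [224.5 242.9] [634.1 134.1]
   trace side 0.69 [225.9, 239.9] rect@z25 ((628.0117797851562, 147.76763916015625), (120.18157958984375, 122.38789367675781), 22.59674835205078)
```

```bash
python3 - <<'E'
import cv2,numpy as np
a=cv2.imread("pics/top0.png")[215:315,150:330]; b=cv2.imread("pics/side0.png")[150:350,240:420]
a=cv2.resize(a,None,fx=4,fy=4,interpolation=2)
b=cv2.resize(b,None,fx=3,fy=3,interpolation=2)
cv2.imwrite("pics/ca.png",a);cv2.imwrite("pics/cb.png",b)
E
```

```text
(no output)
```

View pics/ca.png

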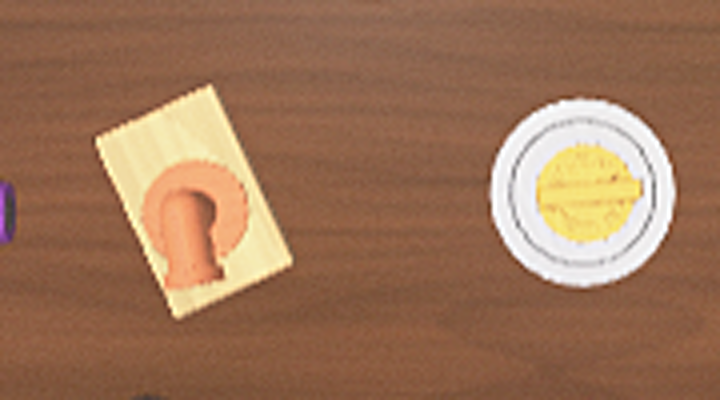

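View pics/cb.png

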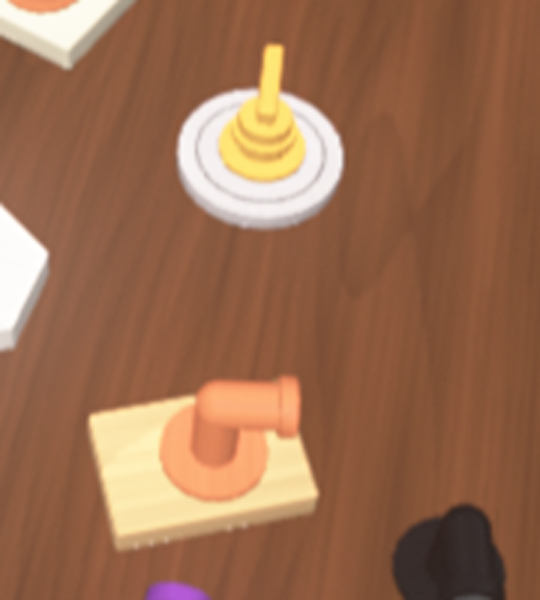

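```bash
cat > fit.py <<'E'
from h import *
from scipy.optimize import minimize
S=8
def ring(d,z,n=40,c=(0,0)):
    a=np.linspace(0,2*np.pi,n,endpoint=False); return np.c_[c[0]+d/2*np.cos(a),c[1]+d/2*np.sin(a),np.full(n,z)]
def cyl(d,z0,z1,d1=None): return np.r_[ring(d,z0),ring(d1 or d,z1)]
def box(a,b,z0,z1): return np.array([[x*a/2,y*b/2,z] for x in(-1,1) for y in(-1,1) for z in(z0,z1)])
def xc(d,x0,x1,zc):
    r=ring(d,0); return np.r_[np.c_[np.full(40,x0),r[:,0],r[:,1]+zc],np.c_[np.full(40,x1),r[:,0],r[:,1]+zc]]
h=np.deg2rad(np.arange(6)*60+30); hx=np.c_[np.cos(h),np.sin(h)]*108/3**.5
M=dict(turntable=[cyl(116,19,25)],firebrick=[box(106,106,0,25)],wood_block=[box(124,82,0,25)],
 hex_plate=[np.r_[np.c_[hx,np.zeros(6)],np.c_[hx,np.full(6,25.)]]],
 cone_center=[cyl(68,0,6),cyl(62,6,50,34),cyl(34,50,84)],
 elbow_center=[cyl(66,0,7),cyl(28,7,58),np.r_[xc(28,0,44,62)],xc(36,36,44,58)],
 valve_center=[cyl(62,0,7),cyl(40,7,38),cyl(10,38,61),box(62,13,61,76)])
def render(q,n,x,y,yaw,z0):
    im=np.zeros((420,560),np.uint8); c,s=np.cos(yaw),np.sin(yaw)
    for P in M[q]:
        W=np.c_[c*P[:,0]-s*P[:,1]+x,s*P[:,0]+c*P[:,1]+y,P[:,2]+z0]
        hl=cv2.convexHull(proj(n,W).astype(np.float32))
        cv2.fillPoly(im,[np.round(hl*16).astype(np.int32)],255,lineType=cv2.LINE_AA,shift=4)
    return im/255.
def fit(q,masks,p0,z0,ign={},yaws=(0,)):
    best=None
    def cost(p):
        e=0
        for n,m in masks.items():
            r=render(q,n,p[0],p[1],p[2]/30,z0); w=1-ign.get(n,0)
            e+=(np.abs(r-m)*w).sum()/m.sum()
        return e
    for y in yaws:
        r=minimize(cost,[p0[0],p0[1],y*30],method="Nelder-Mead",options=dict(initial_simplex=np.array([[p0[0],p0[1],y*30],[p0[0]+8,p0[1],y*30],[p0[0],p0[1]+8,y*30],[p0[0],p0[1],y*30+8]]),maxiter=150))
        if best is None or r.fun<best.fun: best=r
    return best.x[0],best.x[1],np.rad2deg(best.x[2]/30),best.fun
def masks(q,near,z):
    out={}
    for n in("top","side"):
        px=proj(n,[[*near,z]])[0]; L=[t for t in env.trace(q,n) if np.hypot(*(np.array(t["pixel"])-px))<35]
        if L: out[n]=L[0]["pixels"].astype(float)
    return out
E
cat > run1.py <<'E'
from fit import *
for n in("top","side"): env.read_camera(n)
P={}
for f,near,st in (("cone_center",(645,-134),"firebrick"),("elbow_center",(441,234),"wood_block"),("valve_center",(448,-9),"turntable"),(None,(632,137),"hex_plate")):
    ign={}
    if f:
        m=masks(f,near,60); ys=np.arange(0,6.28,.6) if f!="cone_center" else (0,)
        for sub in (m,)+tuple({k:v} for k,v in m.items()): print(f,list(sub),np.round(fit(f,sub,near,25,yaws=ys),2))
        ign={k:cv2.dilate(v,np.ones((3,3))) for k,v in m.items()}
    s=masks(st,near,20)
    for sub in (s,)+tuple({k:v} for k,v in s.items()): print(st,list(sub),np.round(fit(st,sub,near,0,ign=ign,yaws=(0.2,.45,.7,1.0)),2))
E
python3 run1.py
```

```text
cone_center ['top', 'side'] [ 6.4399e+02 -1.3229e+02  7.6600e+00  2.2000e-01]
cone_center ['top'] [ 6.4423e+02 -1.3270e+02  2.1000e-01  1.0000e-01]
cone_center ['side'] [ 6.4361e+02 -1.3131e+02  1.9600e+01  1.2000e-01]
firebrick ['top'] [ 6.3984e+02 -1.3824e+02  6.8940e+01  9.0000e-02]
firebrick ['top'] [ 6.3984e+02 -1.3824e+02  6.8940e+01  9.0000e-02]Traceback (most recent call last):
  File "run1.py", line 8, in <module>
    for sub in (m,)+tuple({k:v} for k,v in m.items()): print(f,list(sub),np.round(fit(f,sub,near,25,yaws=ys),2))
                                                                                  ~~~^^^^^^^^^^^^^^^^^^^^^^^
  File "fit.py", line 32, in fit
    r=minimize(cost,[p0[0],p0[1],y*30],method="Nelder-Mead",options=dict(initial_simplex=np.array([[p0[0],p0[1],y*30],[p0[0]+8,p0[1],y*30],[p0[0],p0[1]+8,y*30],[p0[0],p0[1],y*30+8]]),maxiter=150))
    res = _minimize_neldermead(fun, x0, args, callback, bounds=bounds,
                               **options)
    fxr = func(xr)
    fx = function(np.copy(x), *(wrapper_args + args))
  File "fit.py", line 28, in cost
    r=render(q,n,p[0],p[1],p[2]/30,z0); w=1-ign.get(n,0)
  File "fit.py", line 20, in render
    hl=cv2.convexHull(proj(n,W).astype(np.float32))
                      ~~~~^^^^^
  File "h.py", line 9, in proj
    K,R,t=cam(n); q=(K@(R@np.atleast_2d(P).T+t[:,None])).T; return q[:,:2]/q[:,2:]
          ~~~^^^
  File "h.py", line 4, in cam
    c=env.calibration(n); R,_=cv2.Rodrigues(np.array(c["rvec"])); return np.array(c["intrinsics"]),R,np.array(c["tvec"]).ravel()
ValueError: time passes only in moves, steps and waits
```

```bash
python3 - <<'E'
s=open("h.py").read().replace("def cam(n)","import functools\n@functools.cache\ndef cam(n)")
open("h.py","w").write(s)
E
time python3 run1.py; python3 -c "
from h import *;print(env.state()['t'])"
```

```text
cone_center ['top', 'side'] [ 6.4321e+02 -1.3215e+02  6.2500e+00  2.0000e-01]
cone_center ['top'] [ 6.4548e+02 -1.3277e+02  1.4120e+01  9.0000e-02]
cone_center ['side'] [ 6.4198e+02 -1.3142e+02  1.5480e+01  7.0000e-02]
firebrick ['top', 'side'] [ 6.3691e+02 -1.3801e+02  6.8920e+01  2.4000e-01]
firebrick ['top'] [ 6.3946e+02 -1.3879e+02  6.8650e+01  1.1000e-01]
firebrick ['side'] [ 6.3605e+02 -1.3835e+02  7.1540e+01  1.2000e-01]
elbow_center ['top', 'side'] [4.3894e+02 2.3542e+02 1.8970e+02 1.5000e-01]
elbow_center ['top'] [4.3904e+02 2.3442e+02 1.8967e+02 9.0000e-02]
elbow_center ['side'] [4.3834e+02 2.3533e+02 1.8774e+02 6.0000e-02]
wood_block ['top', 'side'] [4.4469e+02 2.3460e+02 2.5400e+01 3.4000e-01]
wood_block ['top'] [4.4632e+02 2.3606e+02 2.6730e+01 1.6000e-01]
wood_block ['side'] [4.4363e+02 2.3437e+02 2.5210e+01 1.6000e-01]
valve_center ['top', 'side'] [ 4.5001e+02 -6.2700e+00  2.7408e+02  3.0000e-01]
valve_center ['top'] [ 4.5074e+02 -6.6400e+00  2.7607e+02  1.0000e-01]
valve_center ['side'] [ 4.4958e+02 -6.4800e+00  9.4410e+01  1.8000e-01]
turntable ['top', 'side'] [ 4.5167e+02 -4.8000e+00  4.7400e+00  2.0000e-01]
turntable ['top'] [ 4.5221e+02 -6.7900e+00  6.3190e+01  8.0000e-02]
turntable ['side'] [ 4.5067e+02 -2.7100e+00  3.4470e+01  9.0000e-02]
hex_plate ['top', 'side'] [6.3077e+02 1.3975e+02 5.1540e+01 1.3000e-01]
hex_plate ['top'] [6.3310e+02 1.3803e+02 5.0550e+01 7.0000e-02]
hex_plate ['side'] [ 6.3040e+02  1.4026e+02 -8.1000e+00  4.0000e-02]
2.8
real	0m33.804s
user	0m20.424s
sys	0m12.562s
```

Request:
{"api": "drive_tool", "payload": {"commands": [{"dx":6,"dy":14,"yaw":3.5},{"dx":13,"dy":31,"yaw":4},{"dx":13,"dy":31,"yaw":4},{"dx":13,"dy":31,"yaw":4},{"dx":13,"dy":31,"yaw":4}], "grip": 1}}

```text
invalid input
```

Request:
{"api": "drive_tool", "payload": {"commands": [{"dx":13,"dy":31,"yaw":4},{"dx":13,"dy":31,"yaw":4},{"dx":13,"dy":31,"yaw":4},{"dx":13,"dy":31,"yaw":4},{"dx":13,"dy":31,"yaw":4}]}}

```text
invalid input
```

Request:
{"api": "drive_tool", "payload": {"commands": [{"dx":13,"dy":31,"yaw":4},{"dx":13,"dy":31,"yaw":4},{"dx":13,"dy":31,"yaw":4},{"dx":13,"dy":31,"yaw":4},{"dx":13,"dy":31,"yaw":4}]}}

```text
invalid input
```

Request:
{"api": "drive_tool", "payload": {"commands": [{"dx":13,"dy":31,"yaw":4},{"dx":13,"dy":31,"yaw":4},{"dx":13,"dy":31},{"dx":10,"dy":20},{"dx":0,"dy":0}]}}

```text
invalid input
```

Request:
{"api": "drive_tool", "payload": {"commands": [{"dx":6,"dy":14,"dz":0,"yaw":3.5},{"dx":13,"dy":31,"dz":0,"yaw":4},{"dx":13,"dy":31,"dz":0,"yaw":4},{"dx":13,"dy":31,"dz":0,"yaw":4},{"dx":13,"dy":31,"dz":0,"yaw":4}], "grip": 1}}

```text
t: 3.22
eef_pos: [259.5, -452.3, 214.6]
tcp_rot: [3.141, -0.0, 0.671]
ft_force: [1.0, -1.0, 0.6]
opening: 0.998
```

Request:
{"api": "drive_tool", "payload": {"commands": [{"dx":13,"dy":31,"dz":0,"yaw":4},{"dx":13,"dy":31,"dz":0,"yaw":4},{"dx":13,"dy":31,"dz":0,"yaw":4},{"dx":13,"dy":31,"dz":0,"yaw":4},{"dx":13,"dy":31,"dz":0,"yaw":4}], "grip": 1}}

```text
t: 3.63
eef_pos: [324.5, -297.2, 214.8]
tcp_rot: [3.141, 0.0, 1.02]
ft_force: [-0.3, -0.3, -0.1]
opening: 1.002
```

Request:
{"api": "drive_tool", "payload": {"commands": [{"dx":13,"dy":31,"dz":0,"yaw":4},{"dx":13,"dy":31,"dz":0,"yaw":4},{"dx":13,"dy":31,"dz":0,"yaw":4},{"dx":13,"dy":31,"dz":0,"yaw":4},{"dx":13,"dy":31,"dz":0,"yaw":4}], "grip": 1}}

```text
t: 4.05
eef_pos: [389.6, -142.2, 214.9]
tcp_rot: [3.141, 0.0, 1.37]
ft_force: [0.9, -0.7, 1.2]
opening: 0.998
```

Request:
{"api": "drive_tool", "payload": {"commands": [{"dx":13,"dy":31,"dz":0,"yaw":4},{"dx":13,"dy":31,"dz":0,"yaw":4},{"dx":13,"dy":31,"dz":0,"yaw":0},{"dx":10,"dy":20,"dz":0,"yaw":0},{"dx":0,"dy":0,"dz":0,"yaw":0}], "grip": 1}}

```text
t: 4.47
eef_pos: [439.5, -27.9, 214.8]
tcp_rot: [3.141, -0.0, 1.509]
ft_force: [-0.5, -0.3, -0.2]
opening: 1.0
```

Request:
{"api": "drive_tool", "payload": {"commands": [{"dx":5,"dy":11,"dz":0,"yaw":4},{"dx":5.5,"dy":10.5,"dz":-20,"yaw":4},{"dx":0,"dy":0,"dz":-30,"yaw":0},{"dx":0,"dy":0,"dz":-20,"yaw":0},{"dx":0,"dy":0,"dz":0,"yaw":0}], "grip": 1}}

```text
t: 4.88
eef_pos: [447.1, -9.3, 141.9]
tcp_rot: [-3.137, -0.001, 1.646]
ft_force: [-0.2, 0.6, -0.1]
opening: 1.0
```

```bash
cat > snap.py <<'E'
import sys
from h import *
o=[]
for n in("top","side"):
    im=cv2.cvtColor(env.read_camera(n),cv2.COLOR_RGB2BGR); u,v=proj(n,[[float(a) for a in sys.argv[2:5]]])[0].astype(int)
    u=np.clip(u,65,494);v=np.clip(v,65,354)
    o.append(cv2.resize(im[v-65:v+65,u-65:u+65],(390,390),interpolation=2))
cv2.imwrite("pics/"+sys.argv[1]+".png",np.hstack(o)); s=env.state(); print(s["t"],s["eef_pos"],s["joints"])
E
python3 snap.py v1 450 -6 90
```

```text
4.9833 [448.68319201  -9.62609855 144.88076551] [-1.68820507e-01  3.44874196e-01  2.05520767e+00 -8.79516726e-06
  7.42499944e-01 -2.43041653e-01]
```

View pics/v1.png

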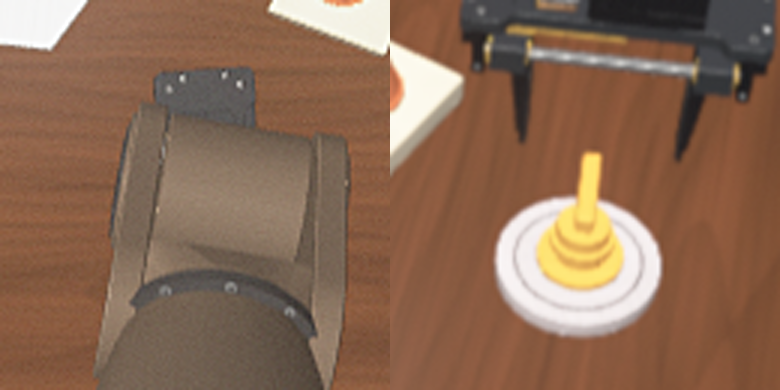

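Request:
{"api": "drive_tool", "payload": {"commands": [{"dx":1.5,"dy":3,"dz":-20,"yaw":0},{"dx":0,"dy":0,"dz":-25,"yaw":0},{"dx":0,"dy":0,"dz":-16,"yaw":0},{"dx":0,"dy":0,"dz":-9,"yaw":0},{"dx":0,"dy":0,"dz":0,"yaw":0}], "grip": 1}}

```text
t: 5.4
eef_pos: [450.3, -6.5, 74.5]
tcp_rot: [-3.141, -0.0, 1.645]
ft_force: [1.3, -0.6, 0.7]
opening: 0.999
```

```bash
python3 snap.py v2 450 -6 90
```

```text
5.5 [450.8438418   -6.49576998  75.67514488] [-1.61099480e-01  4.70610987e-01  2.11680781e+00  3.70631395e-05
  5.52926241e-01 -2.35582484e-01]
```

View pics/v2.png

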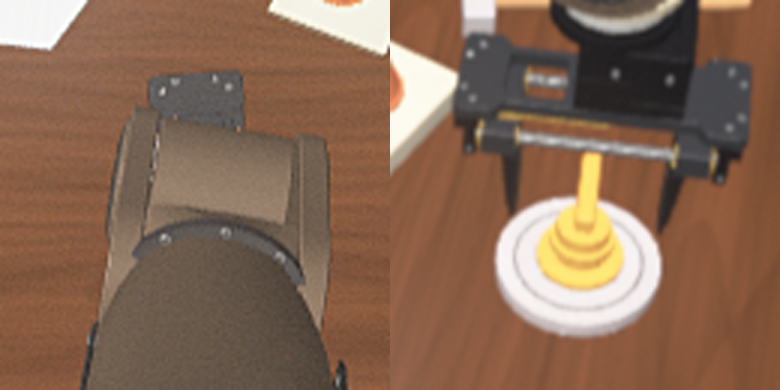

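The side view shows the T-bar midway between the open fingers. Closing now.

Request:
{"api": "drive_tool", "payload": {"commands": [{"dx":0,"dy":0,"dz":-1.5,"yaw":0},{"dx":0,"dy":0,"dz":0,"yaw":0},{"dx":0,"dy":0,"dz":0,"yaw":0},{"dx":0,"dy":0,"dz":0,"yaw":0},{"dx":0,"dy":0,"dz":0,"yaw":0}], "grip": 0}}

```text
t: 5.92
eef_pos: [450.3, -6.2, 73.5]
tcp_rot: [3.141, 0.0, 1.646]
ft_force: [-0.2, -0.0, 0.0]
opening: 0.703
```

Request:
{"api": "drive_tool", "payload": {"commands": [{"dx":0,"dy":0,"dz":0,"yaw":0},{"dx":0,"dy":0,"dz":0,"yaw":0},{"dx":0,"dy":0,"dz":0,"yaw":0},{"dx":0,"dy":0,"dz":0,"yaw":0},{"dx":0,"dy":0,"dz":0,"yaw":0}], "grip": 0}}

```text
t: 6.33
eef_pos: [450.2, -6.2, 73.1]
tcp_rot: [3.142, 0.0, 1.646]
ft_force: [0.1, 0.1, 0.2]
opening: 0.356
```

Request:
{"api": "drive_tool", "payload": {"commands": [{"dx":0,"dy":0,"dz":0,"yaw":0},{"dx":0,"dy":0,"dz":0,"yaw":0},{"dx":0,"dy":0,"dz":0,"yaw":0},{"dx":0,"dy":0,"dz":0,"yaw":0},{"dx":0,"dy":0,"dz":0,"yaw":0}], "grip": 0}}

```text
t: 6.75
eef_pos: [450.2, -6.2, 73.1]
tcp_rot: [-3.141, -0.0, 1.646]
ft_force: [-0.5, 0.0, -1.6]
opening: 0.136
```

Request:
{"api": "drive_tool", "payload": {"commands": [{"dx":0,"dy":0,"dz":0,"yaw":0},{"dx":0,"dy":0,"dz":0,"yaw":0},{"dx":0,"dy":0,"dz":0,"yaw":0},{"dx":0,"dy":0,"dz":3,"yaw":0},{"dx":0,"dy":0,"dz":8,"yaw":0}], "grip": 0}}

```text
t: 7.17
eef_pos: [449.7, -6.2, 83.9]
tcp_rot: [-3.14, -0.0, 1.645]
ft_force: [-0.8, -0.1, -2.5]
opening: 0.136
```

Request:
{"api": "drive_tool", "payload": {"commands": [{"dx":0,"dy":0,"dz":20,"yaw":0},{"dx":0,"dy":0,"dz":30,"yaw":0},{"dx":5,"dy":4,"dz":30,"yaw":0},{"dx":17,"dy":14,"dz":10,"yaw":0},{"dx":22,"dy":18,"dz":0,"yaw":0}], "grip": 0}}

```text
t: 7.58
eef_pos: [495.0, 29.6, 178.0]
tcp_rot: [3.137, 0.001, 1.644]
ft_force: [0.5, -0.4, -3.6]
opening: 0.138
```

Request:
{"api": "drive_tool", "payload": {"commands": [{"dx":25,"dy":20,"dz":0,"yaw":0},{"dx":25,"dy":20,"dz":0,"yaw":0},{"dx":25,"dy":20,"dz":0,"yaw":0},{"dx":25,"dy":20,"dz":0,"yaw":0},{"dx":20,"dy":15,"dz":0,"yaw":0}], "grip": 0}}

```text
t: 8.0
eef_pos: [615.5, 126.4, 174.8]
tcp_rot: [3.141, -0.0, 1.646]
ft_force: [-0.5, -0.8, -3.5]
opening: 0.141
```

Request:
{"api": "drive_tool", "payload": {"commands": [{"dx":12,"dy":9,"dz":0,"yaw":0},{"dx":5,"dy":4,"dz":0,"yaw":0},{"dx":0,"dy":0,"dz":0,"yaw":0},{"dx":0,"dy":0,"dz":0,"yaw":0}], "grip": 0}}

```text
t: 8.33
eef_pos: [630.5, 137.4, 174.2]
tcp_rot: [-3.141, 0.0, 1.646]
ft_force: [0.1, -0.3, -2.6]
opening: 0.134
```

Request:
{"api": "drive_tool", "payload": {"commands": [{"dx":1,"dy":1,"dz":-20,"yaw":0},{"dx":0.5,"dy":0.5,"dz":-30,"yaw":0},{"dx":0,"dy":0,"dz":-25,"yaw":0},{"dx":0,"dy":0,"dz":-14,"yaw":0},{"dx":0,"dy":0,"dz":-4,"yaw":0}], "grip": 0}}

```text
t: 8.75
eef_pos: [630.8, 138.2, 79.0]
tcp_rot: [-3.137, 0.0, 1.645]
ft_force: [-0.8, 0.3, -3.0]
opening: 0.136
```

Request:
{"api": "drive_tool", "payload": {"commands": [{"dx":0,"dy":0,"dz":0,"yaw":0},{"dx":0,"dy":0,"dz":-2,"yaw":0},{"dx":0,"dy":0,"dz":-2,"yaw":0},{"dx":0,"dy":0,"dz":0,"yaw":0},{"dx":0,"dy":0,"dz":0,"yaw":0}], "grip": 0}}

```text
t: 9.17
eef_pos: [633.0, 139.2, 77.9]
tcp_rot: [3.14, -0.0, 1.646]
ft_force: [-0.3, -0.4, -2.6]
opening: 0.139
```

Request:
{"api": "drive_tool", "payload": {"commands": [{"dx":0,"dy":0,"dz":-1.5,"yaw":0},{"dx":0,"dy":0,"dz":-1.5,"yaw":0},{"dx":0,"dy":0,"dz":0,"yaw":0},{"dx":0,"dy":0,"dz":0,"yaw":0}], "grip": 0}}

```text
t: 9.5
eef_pos: [632.7, 139.3, 74.1]
tcp_rot: [-3.141, 0.0, 1.646]
ft_force: [0.2, -0.5, -2.9]
opening: 0.138
```

Request:
{"api": "drive_tool", "payload": {"commands": [{"dx":0,"dy":0,"dz":-0.7,"yaw":0},{"dx":0,"dy":0,"dz":0,"yaw":0},{"dx":0,"dy":0,"dz":0,"yaw":0}], "grip": 0}}

```text
t: 9.75
eef_pos: [632.7, 139.3, 73.4]
tcp_rot: [3.142, 0.0, 1.646]
ft_force: [0.0, -0.9, -3.1]
opening: 0.135
```

Request:
{"api": "drive_tool", "payload": {"commands": [{"dx":0,"dy":0,"dz":-0.5,"yaw":0},{"dx":0,"dy":0,"dz":0,"yaw":0},{"dx":0,"dy":0,"dz":0,"yaw":0}], "grip": 0}}

```text
t: 10.0
eef_pos: [632.9, 139.2, 73.1]
tcp_rot: [3.141, 0.0, 1.645]
ft_force: [0.0, -0.4, -1.9]
opening: 0.14
```

Request:
{"api": "drive_tool", "payload": {"commands": [{"dx":0,"dy":0,"dz":-0.4,"yaw":0},{"dx":0,"dy":0,"dz":0,"yaw":0},{"dx":0,"dy":0,"dz":0,"yaw":0}], "grip": 0}}

```text
t: 10.25
eef_pos: [633.1, 139.2, 73.0]
tcp_rot: [3.141, 0.0, 1.646]
ft_force: [1.2, -1.4, 2.3]
opening: 0.137
```

Request:
{"api": "drive_tool", "payload": {"commands": [{"dx":0,"dy":0,"dz":0,"yaw":0},{"dx":0,"dy":0,"dz":0,"yaw":0},{"dx":0,"dy":0,"dz":0,"yaw":0},{"dx":0,"dy":0,"dz":0,"yaw":0},{"dx":0,"dy":0,"dz":0,"yaw":0}], "grip": 1}}

```text
t: 10.67
eef_pos: [632.7, 139.3, 72.5]
tcp_rot: [-3.141, -0.0, 1.646]
ft_force: [-0.4, 1.1, 0.5]
opening: 0.427
```

Request:
{"api": "drive_tool", "payload": {"commands": [{"dx":0,"dy":0,"dz":10,"yaw":0},{"dx":0,"dy":0,"dz":25,"yaw":0},{"dx":0,"dy":0,"dz":35,"yaw":0},{"dx":0,"dy":0,"dz":35,"yaw":0},{"dx":0,"dy":0,"dz":10,"yaw":0}], "grip": 1}}

```text
t: 11.08
eef_pos: [634.3, 139.6, 193.7]
tcp_rot: [3.134, -0.0, 1.646]
ft_force: [0.2, 0.6, 0.1]
opening: 0.78
```

Request:
{"api": "drive_tool", "payload": {"commands": [{"dx":0,"dy":-15,"dz":0,"yaw":0},{"dx":2,"dy":-35,"dz":0,"yaw":0},{"dx":2,"dy":-38,"dz":0,"yaw":0},{"dx":2,"dy":-38,"dz":0,"yaw":0},{"dx":2,"dy":-38,"dz":0,"yaw":0}], "grip": 1}}

```text
t: 11.5
eef_pos: [639.9, -26.9, 186.5]
tcp_rot: [-3.14, -0.0, 1.646]
ft_force: [-0.2, 0.1, -0.4]
opening: 1.001
```

Request:
{"api": "drive_tool", "payload": {"commands": [{"dx":1,"dy":-38,"dz":0,"yaw":0},{"dx":1,"dy":-36,"dz":0,"yaw":0},{"dx":0,"dy":-23,"dz":0,"yaw":0},{"dx":0,"dy":-10,"dz":0,"yaw":0},{"dx":0,"dy":0,"dz":0,"yaw":0}], "grip": 1}}

```text
t: 11.92
eef_pos: [642.0, -134.2, 186.5]
tcp_rot: [-3.14, -0.0, 1.643]
ft_force: [-0.5, 0.7, -0.4]
opening: 0.997
```

```bash
python3 snap.py c1 643 -132 100; python3 snap.py h1 632 139 60
```

```text
12.0167 [ 642.32549249 -131.36239264  186.93084097] [-3.02509393e-01  5.61427083e-01  1.50866241e+00  2.59366990e-04
  1.07262362e+00 -3.76871089e-01]
12.1167 [ 642.61060121 -130.34519973  187.33558022] [-3.00864779e-01  5.60909135e-01  1.50846584e+00  1.88727105e-04
  1.07271938e+00 -3.77001039e-01]
```

View pics/c1.png

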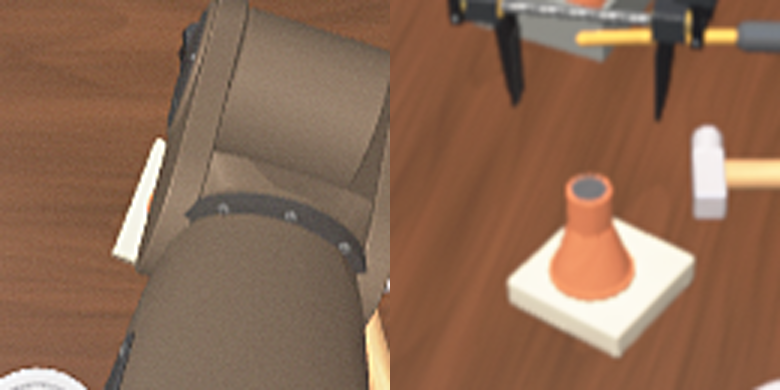

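View pics/h1.png

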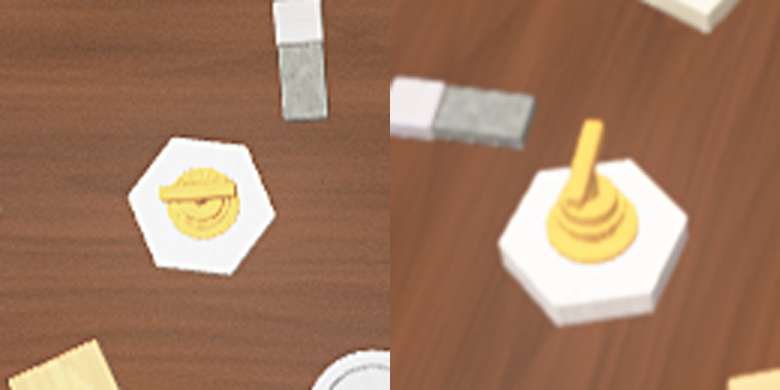

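Request:
{"api": "drive_tool", "payload": {"commands": [{"dx":0.5,"dy":-1,"dz":-20,"yaw":0},{"dx":0.5,"dy":-0.7,"dz":-30,"yaw":0},{"dx":0,"dy":0,"dz":-30,"yaw":0},{"dx":0,"dy":0,"dz":-21,"yaw":0},{"dx":0,"dy":0,"dz":-9,"yaw":0}], "grip": 1}}

```text
t: 12.53
eef_pos: [642.6, -131.5, 74.6]
tcp_rot: [-3.138, -0.002, 1.647]
ft_force: [0.1, 0.6, 0.6]
opening: 0.999
```

Request:
{"api": "drive_tool", "payload": {"commands": [{"dx":0,"dy":0,"dz":0,"yaw":0},{"dx":0,"dy":0,"dz":0,"yaw":0}], "grip": 1}}

```text
t: 12.7
eef_pos: [644.2, -132.7, 78.2]
tcp_rot: [3.141, 0.0, 1.647]
ft_force: [0.7, 0.2, 0.2]
opening: 0.998
```

```bash
python3 snap.py c2 643 -132 100
```

```text
12.8 [ 644.58010488 -133.20820685   79.21674945] [-3.04103084e-01  6.83577147e-01  1.59716945e+00  7.48901789e-05
  8.58350486e-01 -3.79420612e-01]
```

View pics/c2.png

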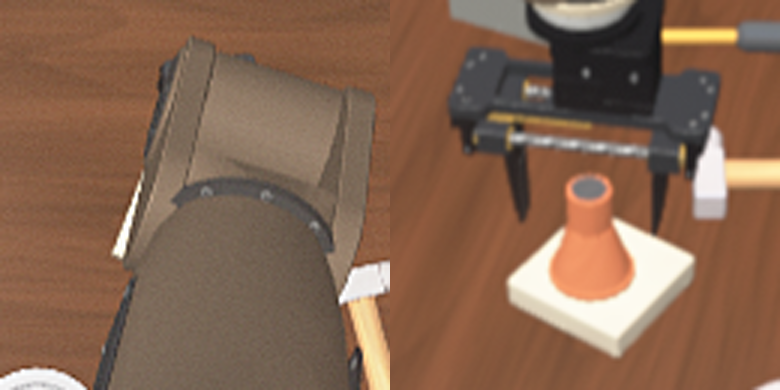

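Request:
{"api": "drive_tool", "payload": {"commands": [{"dx":-0.5,"dy":1,"dz":-3,"yaw":0},{"dx":0,"dy":0,"dz":0,"yaw":0},{"dx":0,"dy":0,"dz":0,"yaw":0},{"dx":0,"dy":0,"dz":0,"yaw":0},{"dx":0,"dy":0,"dz":0,"yaw":0}], "grip": 0}}

```text
t: 13.22
eef_pos: [643.3, -132.5, 74.8]
tcp_rot: [3.141, 0.0, 1.645]
ft_force: [-0.4, -0.0, -0.3]
opening: 0.708
```

Request:
{"api": "drive_tool", "payload": {"commands": [{"dx":0,"dy":0,"dz":0,"yaw":0},{"dx":0,"dy":0,"dz":0,"yaw":0},{"dx":0,"dy":0,"dz":0,"yaw":0},{"dx":0,"dy":0,"dz":0,"yaw":0},{"dx":0,"dy":0,"dz":0,"yaw":0}], "grip": 0}}

```text
t: 13.63
eef_pos: [643.7, -132.5, 74.8]
tcp_rot: [3.14, 0.0, 1.645]
ft_force: [5.6, 0.5, 0.6]
opening: 0.358
```

Request:
{"api": "drive_tool", "payload": {"commands": [{"dx":0,"dy":0,"dz":0,"yaw":0},{"dx":0,"dy":0,"dz":0,"yaw":0},{"dx":0,"dy":0,"dz":0,"yaw":0}], "grip": 0}}

```text
t: 13.88
eef_pos: [643.6, -132.5, 74.7]
tcp_rot: [3.141, 0.0, 1.646]
ft_force: [2.1, -0.7, -0.3]
opening: 0.355
```

Request:
{"api": "drive_tool", "payload": {"commands": [{"dx":0,"dy":0,"dz":3,"yaw":0},{"dx":0,"dy":0,"dz":12,"yaw":0},{"dx":0,"dy":0,"dz":25,"yaw":0},{"dx":0,"dy":0,"dz":30,"yaw":0},{"dx":-8,"dy":5,"dz":25,"yaw":0}], "grip": 0}}

```text
t: 14.3
eef_pos: [635.7, -128.0, 171.6]
tcp_rot: [3.141, 0.0, 1.645]
ft_force: [0.2, 0.0, -5.1]
opening: 0.352
```

Request:
{"api": "drive_tool", "payload": {"commands": [{"dx":-24,"dy":16,"dz":5,"yaw":0},{"dx":-30,"dy":20,"dz":0,"yaw":0},{"dx":-30,"dy":20,"dz":0,"yaw":0},{"dx":-30,"dy":20,"dz":0,"yaw":0},{"dx":-30,"dy":20,"dz":0,"yaw":0}], "grip": 0}}

```text
t: 14.72
eef_pos: [489.2, -30.6, 175.1]
tcp_rot: [-3.141, -0.0, 1.645]
ft_force: [0.7, 0.4, -4.0]
opening: 0.354
```

Request:
{"api": "drive_tool", "payload": {"commands": [{"dx":-24,"dy":16,"dz":0,"yaw":0},{"dx":-12,"dy":8,"dz":0,"yaw":0},{"dx":-4,"dy":2.5,"dz":0,"yaw":0},{"dx":0,"dy":0,"dz":0,"yaw":0},{"dx":0,"dy":0,"dz":0,"yaw":0}], "grip": 0}}

```text
t: 15.13
eef_pos: [452.1, -5.3, 175.1]
tcp_rot: [3.14, 0.0, 1.646]
ft_force: [0.4, -0.3, -3.6]
opening: 0.35
```

Request:
{"api": "drive_tool", "payload": {"commands": [{"dx":0,"dy":0,"dz":0,"yaw":0}], "grip": 0}}

```text
t: 15.22
eef_pos: [452.3, -5.5, 174.8]
tcp_rot: [3.141, 0.0, 1.645]
ft_force: [-1.0, -0.5, -3.8]
opening: 0.355
```

Request:
{"api": "drive_tool", "payload": {"commands": [{"dx":-0.5,"dy":0.5,"dz":-20,"yaw":0},{"dx":0,"dy":0,"dz":-30,"yaw":0},{"dx":0,"dy":0,"dz":-24,"yaw":0},{"dx":0,"dy":0,"dz":-10,"yaw":0},{"dx":0,"dy":0,"dz":-4,"yaw":0}], "grip": 0}}

```text
t: 15.63
eef_pos: [450.7, -4.9, 84.6]
tcp_rot: [-3.139, -0.001, 1.645]
ft_force: [0.8, 0.2, -3.9]
opening: 0.352
```

Request:
{"api": "drive_tool", "payload": {"commands": [{"dx":0,"dy":0,"dz":-2,"yaw":0},{"dx":0,"dy":0,"dz":0,"yaw":0},{"dx":0,"dy":0,"dz":0,"yaw":0}], "grip": 0}}

```text
t: 15.88
eef_pos: [451.4, -4.6, 85.1]
tcp_rot: [3.14, 0.0, 1.645]
ft_force: [0.0, 0.2, -4.1]
opening: 0.35
```

```bash
python3 snap.py t1 451 -6 60
```

```text
15.9833 [451.23861601  -4.55636181  85.30120369] [-1.56670174e-01  4.52486372e-01  2.10843692e+00  4.18090922e-05
  5.79050957e-01 -2.31360605e-01]
```

View pics/t1.png

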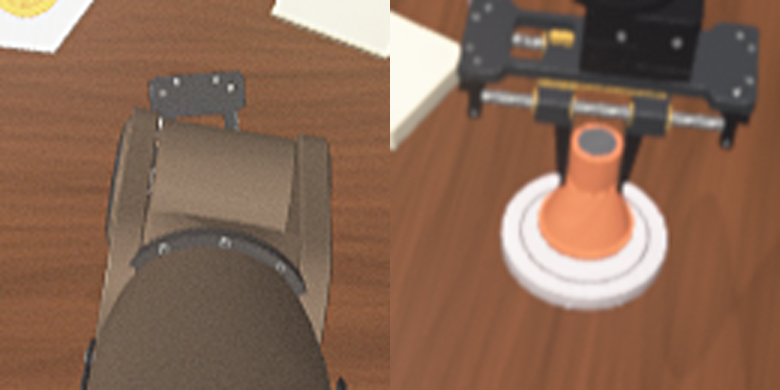

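Request:
{"api": "drive_tool", "payload": {"commands": [{"dx":0,"dy":-0.5,"dz":-3,"yaw":0},{"dx":0,"dy":0,"dz":-3,"yaw":0},{"dx":0,"dy":0,"dz":-2,"yaw":0},{"dx":0,"dy":0,"dz":0,"yaw":0},{"dx":0,"dy":0,"dz":0,"yaw":0}], "grip": 0}}

```text
t: 16.4
eef_pos: [450.7, -4.9, 76.4]
tcp_rot: [-3.141, -0.0, 1.646]
ft_force: [-0.7, 0.6, -3.8]
opening: 0.354
```

Request:
{"api": "drive_tool", "payload": {"commands": [{"dx":0,"dy":0,"dz":0,"yaw":0},{"dx":0,"dy":0,"dz":0,"yaw":0}], "grip": 0}}

```text
t: 16.57
eef_pos: [450.8, -4.9, 76.6]
tcp_rot: [3.141, 0.0, 1.646]
ft_force: [0.4, 0.4, -4.2]
opening: 0.354
```

Request:
{"api": "drive_tool", "payload": {"commands": [{"dx":0,"dy":0,"dz":-1.2,"yaw":0},{"dx":0,"dy":0,"dz":0,"yaw":0},{"dx":0,"dy":0,"dz":0,"yaw":0}], "grip": 0}}

```text
t: 16.82
eef_pos: [450.7, -4.9, 75.3]
tcp_rot: [3.142, 0.0, 1.646]
ft_force: [0.2, 0.5, -4.0]
opening: 0.354
```

Request:
{"api": "drive_tool", "payload": {"commands": [{"dx":0,"dy":0,"dz":-0.5,"yaw":0},{"dx":0,"dy":0,"dz":0,"yaw":0},{"dx":0,"dy":0,"dz":0,"yaw":0}], "grip": 0}}

```text
t: 17.07
eef_pos: [450.7, -4.9, 74.8]
tcp_rot: [3.142, 0.0, 1.645]
ft_force: [0.7, -0.2, -4.5]
opening: 0.356
```

Request:
{"api": "drive_tool", "payload": {"commands": [{"dx":0,"dy":0,"dz":-0.5,"yaw":0},{"dx":0,"dy":0,"dz":0,"yaw":0},{"dx":0,"dy":0,"dz":0,"yaw":0}], "grip": 0}}

```text
t: 17.32
eef_pos: [450.9, -4.9, 74.5]
tcp_rot: [3.141, 0.0, 1.646]
ft_force: [-1.2, -0.2, 1.3]
opening: 0.354
```

Contact made; releasing and retreating.

Request:
{"api": "drive_tool", "payload": {"commands": [{"dx":0,"dy":0,"dz":0,"yaw":0},{"dx":0,"dy":0,"dz":0,"yaw":0},{"dx":0,"dy":0,"dz":0,"yaw":0},{"dx":0,"dy":0,"dz":0,"yaw":0},{"dx":0,"dy":0,"dz":0,"yaw":0}], "grip": 1}}

```text
t: 17.73
eef_pos: [450.8, -4.9, 74.4]
tcp_rot: [3.141, 0.0, 1.646]
ft_force: [-0.1, -0.1, -0.0]
opening: 0.646
```

Request:
{"api": "drive_tool", "payload": {"commands": [{"dx":0,"dy":0,"dz":5,"yaw":0},{"dx":0,"dy":0,"dz":20,"yaw":0},{"dx":0,"dy":0,"dz":35,"yaw":0},{"dx":0,"dy":0,"dz":35,"yaw":0},{"dx":0,"dy":10,"dz":15,"yaw":0}], "grip": 1}}

```text
t: 18.15
eef_pos: [451.7, 4.3, 188.3]
tcp_rot: [3.137, 0.001, 1.645]
ft_force: [0.6, -0.4, -0.4]
opening: 0.974
```

Request:
{"api": "drive_tool", "payload": {"commands": [{"dx":0,"dy":10,"dz":0,"yaw":-6.5},{"dx":-1,"dy":18,"dz":0,"yaw":-6.5},{"dx":-1,"dy":18,"dz":0,"yaw":-6.5},{"dx":-1,"dy":18,"dz":0,"yaw":-6.5},{"dx":-1,"dy":18,"dz":0,"yaw":-6.5}], "grip": 1}}

```text
t: 18.57
eef_pos: [446.5, 87.9, 184.8]
tcp_rot: [3.141, -0.0, 1.072]
ft_force: [0.2, -0.2, -0.5]
opening: 0.999
```

Request:
{"api": "drive_tool", "payload": {"commands": [{"dx":-1,"dy":20,"dz":0,"yaw":-6.5},{"dx":-1,"dy":20,"dz":0,"yaw":-6.5},{"dx":-1,"dy":20,"dz":0,"yaw":-6.5},{"dx":-1,"dy":20,"dz":0,"yaw":-6.5},{"dx":-1,"dy":20,"dz":0,"yaw":-6.5}], "grip": 1}}

```text
t: 18.98
eef_pos: [441.5, 188.0, 184.7]
tcp_rot: [3.141, -0.0, 0.505]
ft_force: [1.3, 0.6, -0.3]
opening: 1.0
```

Request:
{"api": "drive_tool", "payload": {"commands": [{"dx":-1,"dy":20,"dz":0,"yaw":-6.5},{"dx":-1,"dy":16,"dz":0,"yaw":-6.5},{"dx":-1,"dy":10,"dz":0,"yaw":-6.5},{"dx":0,"dy":0,"dz":0,"yaw":0},{"dx":0,"dy":0,"dz":0,"yaw":0}], "grip": 1}}

```text
t: 19.4
eef_pos: [438.5, 233.1, 184.5]
tcp_rot: [3.141, 0.0, 0.176]
ft_force: [0.1, 0.2, 0.2]
opening: 1.002
```

```bash
cat > m.py <<'E'
import sys
from fit import *
for n in("top","side"): env.read_camera(n)
np.set_printoptions(suppress=True)
a=sys.argv; q=a[1]; near=(float(a[2]),float(a[3])); m=masks(q,near,60)
ys=np.arange(0,6.28,.6) if q[0] in"ve" else (0,)
for k,v in m.items(): print(q,k,np.round(fit(q,{k:v},near,25,yaws=ys),2))
s=env.state(); print(s["t"],s["eef_pos"],np.rad2deg(s["tcp_rot"]))
E
python3 m.py cone_center 451 -5; python3 m.py elbow_center 439 235; python3 snap.py e1 439 235 60
```

```text
cone_center top [452.34  -5.29   6.01   0.09]
19.6 [438.80234074 232.40381633 184.4574504 ] [179.99079242   0.00503139   9.86923149]
elbow_center side [438.12 233.43 183.17   0.15]
19.8 [438.82706178 232.70388887 184.39995014] [179.99339618  -0.00001313   9.7950459 ]
19.9 [438.78970815 232.87037751 184.35829289] [ 3.54902366e-01  3.47934613e-01  1.90343184e+00 -9.89574160e-05
  8.90306120e-01  1.75495699e+00]
```

View pics/e1.png

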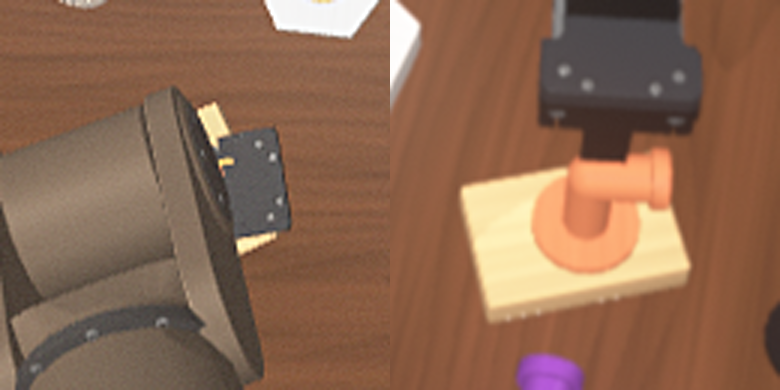

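Request:
{"api": "drive_tool", "payload": {"commands": [{"dx":0,"dy":2,"dz":-20,"yaw":0},{"dx":0,"dy":0,"dz":-35,"yaw":0},{"dx":0,"dy":0,"dz":-35,"yaw":0},{"dx":0,"dy":0,"dz":-15,"yaw":0},{"dx":0,"dy":0,"dz":0,"yaw":0}], "grip": 1}}

```text
t: 20.32
eef_pos: [437.3, 234.4, 76.5]
tcp_rot: [3.14, 0.005, 0.171]
ft_force: [0.1, -0.5, 0.1]
opening: 0.999
```

Request:
{"api": "drive_tool", "payload": {"commands": [{"dx":0,"dy":0,"dz":0,"yaw":0},{"dx":0,"dy":0,"dz":0,"yaw":0}], "grip": 1}}

```text
t: 20.48
eef_pos: [439.3, 235.3, 80.4]
tcp_rot: [-3.141, -0.001, 0.171]
ft_force: [0.2, 0.4, 0.1]
opening: 1.002
```

```bash
python3 snap.py e2 439 235 60
```

```text
20.5833 [439.39932176 235.31357318  80.7010137 ] [ 3.59119575e-01  5.07549415e-01  2.00148862e+00 -1.54897202e-04
  6.30208228e-01  1.75925018e+00]
```

View pics/e2.png

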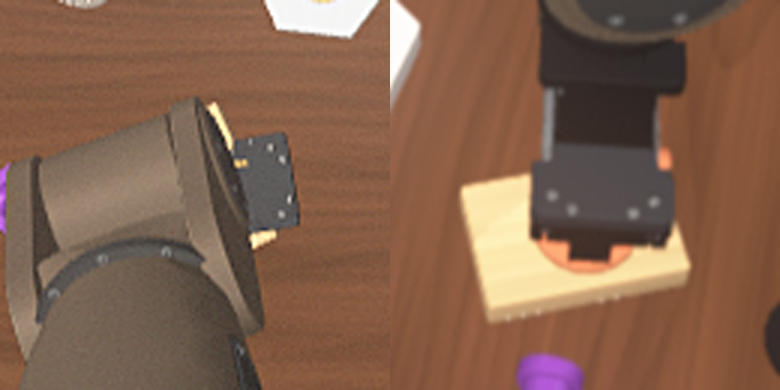

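Request:
{"api": "drive_tool", "payload": {"commands": [{"dx":0,"dy":0,"dz":-12,"yaw":0},{"dx":0,"dy":0,"dz":-12,"yaw":0},{"dx":0,"dy":0,"dz":-8,"yaw":0},{"dx":0,"dy":0,"dz":0,"yaw":0},{"dx":0,"dy":0,"dz":0,"yaw":0}], "grip": 1}}

```text
t: 21.0
eef_pos: [438.9, 235.1, 47.8]
tcp_rot: [3.142, -0.0, 0.171]
ft_force: [-0.5, 0.2, 0.8]
opening: 1.004
```

Request:
{"api": "drive_tool", "payload": {"commands": [{"dx":0,"dy":0,"dz":0,"yaw":0},{"dx":0,"dy":0,"dz":0,"yaw":0},{"dx":0,"dy":0,"dz":0,"yaw":0},{"dx":0,"dy":0,"dz":0,"yaw":0},{"dx":0,"dy":0,"dz":0,"yaw":0}], "grip": 0}}

```text
t: 21.42
eef_pos: [438.8, 235.1, 47.6]
tcp_rot: [3.142, -0.0, 0.171]
ft_force: [0.3, 0.2, -0.1]
opening: 0.704
```

Request:
{"api": "drive_tool", "payload": {"commands": [{"dx":0,"dy":0,"dz":0,"yaw":0},{"dx":0,"dy":0,"dz":0,"yaw":0},{"dx":0,"dy":0,"dz":0,"yaw":0},{"dx":0,"dy":0,"dz":0,"yaw":0},{"dx":0,"dy":0,"dz":0,"yaw":0}], "grip": 0}}

```text
t: 21.83
eef_pos: [438.7, 235.1, 47.3]
tcp_rot: [3.141, 0.0, 0.171]
ft_force: [-0.3, -0.3, -0.2]
opening: 0.353
```

Request:
{"api": "drive_tool", "payload": {"commands": [{"dx":0,"dy":0,"dz":0,"yaw":0},{"dx":0,"dy":0,"dz":0,"yaw":0},{"dx":0,"dy":0,"dz":0,"yaw":0}], "grip": 0}}

```text
t: 22.08
eef_pos: [438.7, 235.0, 47.3]
tcp_rot: [3.141, 0.0, 0.171]
ft_force: [-0.3, -0.3, -0.4]
opening: 0.288
```

Request:
{"api": "drive_tool", "payload": {"commands": [{"dx":0,"dy":0,"dz":3,"yaw":0},{"dx":0,"dy":0,"dz":12,"yaw":0},{"dx":0,"dy":0,"dz":25,"yaw":0},{"dx":0,"dy":0,"dz":32,"yaw":0},{"dx":0,"dy":0,"dz":32,"yaw":0}], "grip": 0}}

```text
t: 22.5
eef_pos: [438.1, 234.9, 152.2]
tcp_rot: [3.141, 0.002, 0.171]
ft_force: [1.1, -0.0, -2.9]
opening: 0.292
```

Request:
{"api": "drive_tool", "payload": {"commands": [{"dx":5,"dy":-9,"dz":20,"yaw":0},{"dx":12,"dy":-23,"dz":5,"yaw":0},{"dx":16,"dy":-30,"dz":0,"yaw":0},{"dx":16,"dy":-30,"dz":0,"yaw":0},{"dx":16,"dy":-30,"dz":0,"yaw":0}], "grip": 0}}

```text
t: 22.92
eef_pos: [504.0, 111.9, 176.7]
tcp_rot: [3.142, -0.0, 0.171]
ft_force: [1.7, 1.2, -3.3]
opening: 0.289
```

Request:
{"api": "drive_tool", "payload": {"commands": [{"dx":16,"dy":-30,"dz":0,"yaw":0},{"dx":16,"dy":-30,"dz":0,"yaw":0},{"dx":16,"dy":-30,"dz":0,"yaw":0},{"dx":16,"dy":-30,"dz":0,"yaw":0},{"dx":16,"dy":-30,"dz":0,"yaw":0}], "grip": 0}}

```text
t: 23.33
eef_pos: [584.0, -38.5, 176.3]
tcp_rot: [-3.141, 0.001, 0.171]
ft_force: [1.0, 0.9, -3.0]
opening: 0.291
```

Request:
{"api": "drive_tool", "payload": {"commands": [{"dx":16,"dy":-30,"dz":0,"yaw":0},{"dx":16,"dy":-30,"dz":0,"yaw":0},{"dx":12,"dy":-23,"dz":0,"yaw":0},{"dx":8,"dy":-13,"dz":0,"yaw":0},{"dx":3,"dy":-5,"dz":0,"yaw":0}], "grip": 0}}

```text
t: 23.75
eef_pos: [639.2, -140.0, 175.8]
tcp_rot: [-3.142, 0.001, 0.169]
ft_force: [-0.5, -0.6, -3.2]
opening: 0.292
```

Request:
{"api": "drive_tool", "payload": {"commands": [{"dx":0,"dy":0,"dz":0,"yaw":0},{"dx":0,"dy":0,"dz":0,"yaw":0}], "grip": 0}}

```text
t: 23.92
eef_pos: [638.2, -137.2, 176.0]
tcp_rot: [-3.141, 0.001, 0.171]
ft_force: [-0.1, 0.3, -3.2]
opening: 0.293
```

Request:
{"api": "drive_tool", "payload": {"commands": [{"dx":0,"dy":-0.5,"dz":-20,"yaw":0},{"dx":0,"dy":0,"dz":-30,"yaw":0},{"dx":0,"dy":0,"dz":-30,"yaw":0},{"dx":0,"dy":0,"dz":-25,"yaw":0},{"dx":0,"dy":0,"dz":-10,"yaw":0}], "grip": 0}}

```text
t: 24.33
eef_pos: [636.8, -136.5, 58.3]
tcp_rot: [-3.139, 0.004, 0.172]
ft_force: [-0.6, 0.3, -2.7]
opening: 0.289
```

Request:
{"api": "drive_tool", "payload": {"commands": [{"dx":0,"dy":0,"dz":-3,"yaw":0},{"dx":0,"dy":0,"dz":0,"yaw":0},{"dx":0,"dy":0,"dz":0,"yaw":0}], "grip": 0}}

```text
t: 24.58
eef_pos: [639.4, -138.2, 59.9]
tcp_rot: [3.141, -0.002, 0.171]
ft_force: [-0.1, -0.8, -2.1]
opening: 0.293
```

```bash
python3 snap.py b1 638 -138 60
```

```text
24.6833 [ 639.4560488  -138.47032889   60.0715681 ] [-3.14108937e-01  7.03460060e-01  1.61944942e+00 -1.16549540e-04
  8.16152437e-01  1.08581764e+00]
```

View pics/b1.png

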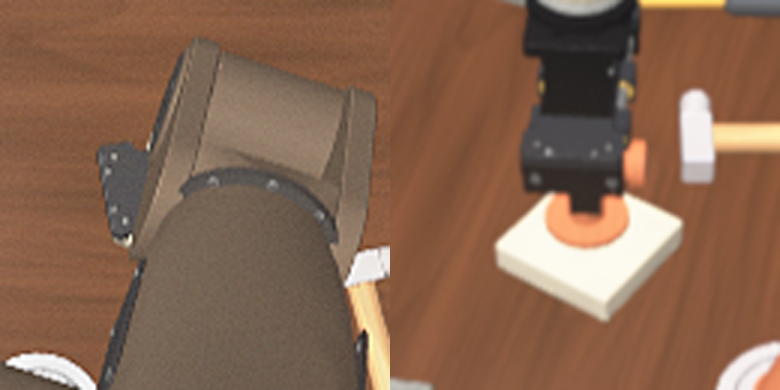

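```bash
cat > ov.py <<'E'
import sys
from fit import *
# ov.py out stand x y yaw
a=sys.argv; q=a[2]; p=[float(v) for v in a[3:6]]; o=[]
for n in("top","side"):
    im=cv2.cvtColor(env.read_camera(n),cv2.COLOR_RGB2BGR); u,v=proj(n,[[p[0],p[1],20]])[0].astype(int)
    big=cv2.resize(im[v-45:v+45,u-45:u+45],(390,390),interpolation=2); f=390/90
    c,s=np.cos(np.deg2rad(p[2])),np.sin(np.deg2rad(p[2]))
    loops={"firebrick":np.array([[53,53],[53,-53],[-53,-53],[-53,53]]),"wood_block":np.array([[62,41],[62,-41],[-62,-41],[-62,41]]),"turntable":ring(116,0)[:,:2],"hex_plate":hx}[q]
    for L,col in((loops,(0,255,0)),(np.array([[3,0],[-3,0],[0,0],[0,3],[0,-3],[0,0]]),(0,0,255)),(ring(66,0)[:,:2],(255,0,0))):
        W=np.c_[c*L[:,0]-s*L[:,1]+p[0],s*L[:,0]+c*L[:,1]+p[1],np.full(len(L),25.)]
        P=(proj(n,W)-[u-45,v-45]+.5)*f
        cv2.polylines(big,[P.round().astype(np.int32)],True,col,1)
    o.append(big)
cv2.imwrite("pics/"+a[1]+".png",np.hstack(o))
E
python3 ov.py b2 firebrick 638 -138 69
```

```text
(no output)
```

View pics/b2.png

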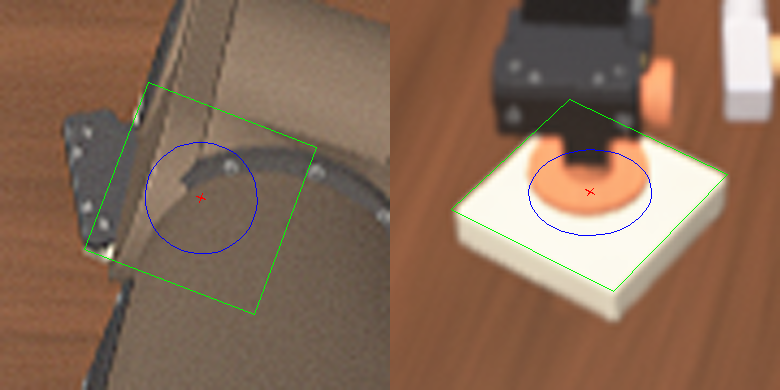

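Request:
{"api": "drive_tool", "payload": {"commands": [{"dx":-1,"dy":0.3,"dz":-4,"yaw":0},{"dx":0,"dy":0,"dz":-4,"yaw":0},{"dx":0,"dy":0,"dz":-2.5,"yaw":0},{"dx":0,"dy":0,"dz":0,"yaw":0},{"dx":0,"dy":0,"dz":0,"yaw":0}], "grip": 0}}

```text
t: 25.2
eef_pos: [637.7, -138.2, 47.6]
tcp_rot: [-3.141, 0.0, 0.171]
ft_force: [-0.3, -0.0, -2.7]
opening: 0.295
```

Request:
{"api": "drive_tool", "payload": {"commands": [{"dx":0,"dy":0,"dz":-0.5,"yaw":0},{"dx":0,"dy":0,"dz":0,"yaw":0},{"dx":0,"dy":0,"dz":0,"yaw":0}], "grip": 0}}

```text
t: 25.45
eef_pos: [637.7, -138.1, 47.3]
tcp_rot: [3.142, 0.0, 0.171]
ft_force: [-0.5, 0.1, -2.8]
opening: 0.294
```

Request:
{"api": "drive_tool", "payload": {"commands": [{"dx":0,"dy":0,"dz":-0.4,"yaw":0},{"dx":0,"dy":0,"dz":0,"yaw":0},{"dx":0,"dy":0,"dz":0,"yaw":0}], "grip": 0}}

```text
t: 25.7
eef_pos: [637.8, -138.1, 47.2]
tcp_rot: [3.141, -0.0, 0.171]
ft_force: [-0.3, 0.5, 2.4]
opening: 0.288
```

Request:
{"api": "drive_tool", "payload": {"commands": [{"dx":0,"dy":0,"dz":-0.4,"yaw":0},{"dx":0,"dy":0,"dz":0,"yaw":0},{"dx":0,"dy":0,"dz":0,"yaw":0}], "grip": 0}}

```text
t: 25.95
eef_pos: [637.8, -138.1, 47.2]
tcp_rot: [3.141, -0.0, 0.171]
ft_force: [-2.8, 1.2, 5.9]
opening: 0.289
```

Firm contact; release and rise straight up.

Request:
{"api": "drive_tool", "payload": {"commands": [{"dx":0,"dy":0,"dz":0,"yaw":0},{"dx":0,"dy":0,"dz":0,"yaw":0},{"dx":0,"dy":0,"dz":0,"yaw":0},{"dx":0,"dy":0,"dz":0,"yaw":0},{"dx":0,"dy":0,"dz":0,"yaw":0}], "grip": 1}}

```text
t: 26.37
eef_pos: [637.8, -138.2, 46.4]
tcp_rot: [3.142, 0.0, 0.171]
ft_force: [-0.5, -0.1, 0.1]
opening: 0.585
```

Request:
{"api": "drive_tool", "payload": {"commands": [{"dx":0,"dy":0,"dz":3,"yaw":0},{"dx":0,"dy":0,"dz":12,"yaw":0},{"dx":0,"dy":0,"dz":30,"yaw":0},{"dx":0,"dy":0,"dz":35,"yaw":0},{"dx":0,"dy":0,"dz":35,"yaw":0}], "grip": 1}}

```text
t: 26.78
eef_pos: [637.5, -138.0, 163.6]
tcp_rot: [-3.141, 0.0, 0.171]
ft_force: [0.4, 0.3, -0.5]
opening: 0.939
```

Request:
{"api": "drive_tool", "payload": {"commands": [{"dx":0,"dy":15,"dz":20,"yaw":6.5},{"dx":0,"dy":25,"dz":0,"yaw":6.5},{"dx":0,"dy":25,"dz":0,"yaw":6.5},{"dx":0,"dy":25,"dz":0,"yaw":6.5},{"dx":0,"dy":25,"dz":0,"yaw":6.5}], "grip": 1}}

```text
t: 27.2
eef_pos: [637.6, -22.1, 183.0]
tcp_rot: [3.141, -0.001, 0.743]
ft_force: [0.5, -0.5, -0.7]
opening: 1.002
```

Request:
{"api": "drive_tool", "payload": {"commands": [{"dx":-1,"dy":25,"dz":0,"yaw":6.5},{"dx":-1,"dy":25,"dz":0,"yaw":6.5},{"dx":-1,"dy":25,"dz":0,"yaw":6.5},{"dx":-1,"dy":25,"dz":0,"yaw":6.5},{"dx":-1,"dy":25,"dz":0,"yaw":6.5}], "grip": 1}}

```text
t: 27.62
eef_pos: [632.6, 103.1, 182.8]
tcp_rot: [3.141, -0.0, 1.311]
ft_force: [0.0, -0.0, -0.0]
opening: 0.997
```

Request:
{"api": "drive_tool", "payload": {"commands": [{"dx":0,"dy":19,"dz":0,"yaw":6.5},{"dx":0,"dy":13,"dz":0,"yaw":6.5},{"dx":0,"dy":4,"dz":0,"yaw":6.5},{"dx":0,"dy":0,"dz":0,"yaw":0},{"dx":0,"dy":0,"dz":0,"yaw":0}], "grip": 1}}

```text
t: 28.03
eef_pos: [632.7, 137.9, 182.4]
tcp_rot: [3.141, 0.0, 1.642]
ft_force: [-0.1, 0.3, 0.8]
opening: 0.998
```

```bash
python3 m.py elbow_center 638 -138; python3 m.py valve_center 632 139;python3 ov.py b3 firebrick 638 -138 69;
```

```text
elbow_center top [ 638.38 -137.82  184.84    0.11]
elbow_center side [ 634.16 -197.98  101.98    1.89]
28.2333 [632.83447715 137.23669154 181.85870651] [179.98161742   0.00368088  94.11211535]
valve_center side [631.31 139.83 279.34   0.15]
28.4333 [632.79669876 137.51396711 181.6007432 ] [179.99627493   0.00139079  94.21209122]
```

View pics/b3.png

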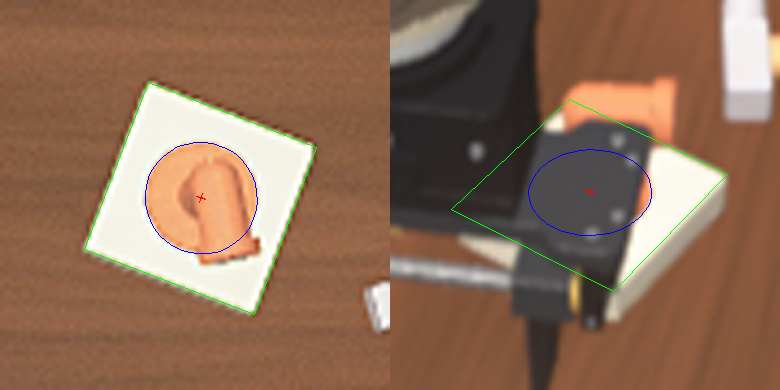

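The elbow stands centred on the firebrick: flange at (201,198) in the crop, matching the overlay. Now the valve.

Request:
{"api": "drive_tool", "payload": {"commands": [{"dx":0,"dy":1.7,"dz":-20,"yaw":0},{"dx":0,"dy":0,"dz":-35,"yaw":0},{"dx":0,"dy":0,"dz":-25,"yaw":0},{"dx":0,"dy":0,"dz":-10,"yaw":0},{"dx":0,"dy":0,"dz":0,"yaw":0}], "grip": 1}}

```text
t: 28.95
eef_pos: [631.8, 139.4, 89.3]
tcp_rot: [-3.138, 0.0, 1.645]
ft_force: [0.6, -0.0, 0.4]
opening: 0.998
```

Request:
{"api": "drive_tool", "payload": {"commands": [{"dx":0,"dy":0,"dz":-10,"yaw":0},{"dx":0,"dy":0,"dz":-8.5,"yaw":0},{"dx":0,"dy":0,"dz":0,"yaw":0},{"dx":0,"dy":0,"dz":0,"yaw":0},{"dx":0,"dy":0,"dz":0,"yaw":0}], "grip": 1}}

```text
t: 29.37
eef_pos: [633.1, 139.6, 73.8]
tcp_rot: [3.14, -0.0, 1.645]
ft_force: [0.2, -0.3, -0.3]
opening: 0.997
```

Request:
{"api": "drive_tool", "payload": {"commands": [{"dx":0,"dy":0,"dz":0,"yaw":0},{"dx":0,"dy":0,"dz":0,"yaw":0},{"dx":0,"dy":0,"dz":0,"yaw":0},{"dx":0,"dy":0,"dz":0,"yaw":0},{"dx":0,"dy":0,"dz":0,"yaw":0}], "grip": 0}}

```text
t: 29.78
eef_pos: [632.8, 139.6, 73.2]
tcp_rot: [3.141, 0.0, 1.646]
ft_force: [-0.0, -1.2, 0.1]
opening: 0.704
```

Request:
{"api": "drive_tool", "payload": {"commands": [{"dx":0,"dy":0,"dz":0,"yaw":0},{"dx":0,"dy":0,"dz":0,"yaw":0},{"dx":0,"dy":0,"dz":0,"yaw":0},{"dx":0,"dy":0,"dz":0,"yaw":0},{"dx":0,"dy":0,"dz":0,"yaw":0}], "grip": 0}}

```text
t: 30.2
eef_pos: [632.8, 139.6, 73.0]
tcp_rot: [3.141, 0.0, 1.646]
ft_force: [-0.9, 0.3, -0.2]
opening: 0.359
```

Request:
{"api": "drive_tool", "payload": {"commands": [{"dx":0,"dy":0,"dz":0,"yaw":0},{"dx":0,"dy":0,"dz":0,"yaw":0},{"dx":0,"dy":0,"dz":0,"yaw":0},{"dx":0,"dy":0,"dz":0,"yaw":0},{"dx":0,"dy":0,"dz":0,"yaw":0}], "grip": 0}}

```text
t: 30.62
eef_pos: [632.9, 139.6, 73.1]
tcp_rot: [3.141, -0.0, 1.645]
ft_force: [1.2, -0.1, -1.0]
opening: 0.135
```

Request:
{"api": "drive_tool", "payload": {"commands": [{"dx":0,"dy":0,"dz":0,"yaw":0},{"dx":0,"dy":0,"dz":0,"yaw":0},{"dx":0,"dy":0,"dz":0,"yaw":0}], "grip": 0}}

```text
t: 30.87
eef_pos: [632.8, 139.5, 73.1]
tcp_rot: [3.141, 0.0, 1.646]
ft_force: [1.4, 0.5, -1.1]
opening: 0.138
```

Request:
{"api": "drive_tool", "payload": {"commands": [{"dx":0,"dy":0,"dz":3,"yaw":0},{"dx":0,"dy":0,"dz":12,"yaw":0},{"dx":0,"dy":0,"dz":25,"yaw":0},{"dx":0,"dy":0,"dz":30,"yaw":0},{"dx":0,"dy":0,"dz":30,"yaw":0}], "grip": 0}}

```text
t: 31.28
eef_pos: [632.2, 139.5, 174.6]
tcp_rot: [-3.14, 0.0, 1.646]
ft_force: [0.6, 0.3, -3.0]
opening: 0.141
```

```bash
python3 - <<'E'
from fit import *
for n in("top","side"): env.read_camera(n)
s=masks("wood_block",(445,235),20)
for k,v in s.items(): print(k,np.round(fit("wood_block",{k:v},(445,235),0,yaws=(.45,)),2))
E
python3 ov.py w1 wood_block 445 235 25.5
```

```text
top [449.   239.    18.14  35.64]
side [4.4422e+02 2.3741e+02 2.4420e+01 8.0000e-02]
```

View pics/w1.png

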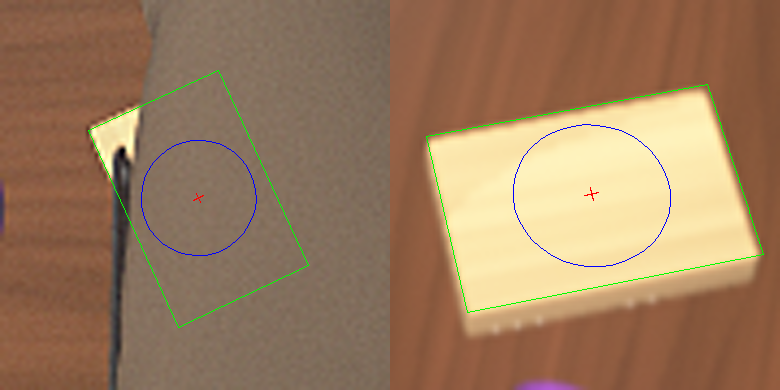

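Request:
{"api": "drive_tool", "payload": {"commands": [{"dx":-10,"dy":5,"dz":0,"yaw":0},{"dx":-24,"dy":12,"dz":0,"yaw":0},{"dx":-30,"dy":15,"dz":0,"yaw":0},{"dx":-30,"dy":15,"dz":0,"yaw":0},{"dx":-30,"dy":15,"dz":0,"yaw":0}], "grip": 0}}

```text
t: 32.0
eef_pos: [506.1, 201.9, 171.9]
tcp_rot: [-3.139, 0.0, 1.645]
ft_force: [0.7, 0.7, -3.4]
opening: 0.134
```

Request:
{"api": "drive_tool", "payload": {"commands": [{"dx":-28,"dy":14,"dz":0,"yaw":0},{"dx":-20,"dy":11,"dz":0,"yaw":0},{"dx":-12,"dy":6.5,"dz":0,"yaw":0},{"dx":-4,"dy":2,"dz":0,"yaw":0},{"dx":0,"dy":0,"dz":0,"yaw":0}], "grip": 0}}

```text
t: 32.42
eef_pos: [444.2, 235.4, 172.9]
tcp_rot: [-3.141, 0.0, 1.647]
ft_force: [0.5, 0.0, -2.6]
opening: 0.136
```

Request:
{"api": "drive_tool", "payload": {"commands": [{"dx":0,"dy":0,"dz":0,"yaw":0},{"dx":0,"dy":0,"dz":0,"yaw":0}], "grip": 0}}

```text
t: 32.58
eef_pos: [445.7, 234.7, 172.9]
tcp_rot: [3.141, 0.0, 1.645]
ft_force: [-0.4, 0.6, -2.6]
opening: 0.139
```

Request:
{"api": "drive_tool", "payload": {"commands": [{"dx":-0.5,"dy":0.5,"dz":-20,"yaw":0},{"dx":0,"dy":0,"dz":-30,"yaw":0},{"dx":0,"dy":0,"dz":-25,"yaw":0},{"dx":0,"dy":0,"dz":-12,"yaw":0},{"dx":0,"dy":0,"dz":-3,"yaw":0}], "grip": 0}}

```text
t: 33.0
eef_pos: [444.2, 234.7, 80.7]
tcp_rot: [-3.138, 0.001, 1.644]
ft_force: [-0.6, -0.3, -3.3]
opening: 0.139
```

Request:
{"api": "drive_tool", "payload": {"commands": [{"dx":0,"dy":0,"dz":0,"yaw":0},{"dx":0,"dy":0,"dz":0,"yaw":0},{"dx":0,"dy":0,"dz":0,"yaw":0},{"dx":0,"dy":0,"dz":0,"yaw":0}], "grip": 0}}

```text
t: 33.33
eef_pos: [444.8, 235.7, 84.0]
tcp_rot: [3.14, -0.0, 1.645]
ft_force: [-0.1, 0.4, -2.8]
opening: 0.135
```

```bash
python3 ov.py w2 wood_block 445 235 25.5
```

```text
(no output)
```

View pics/w2.png

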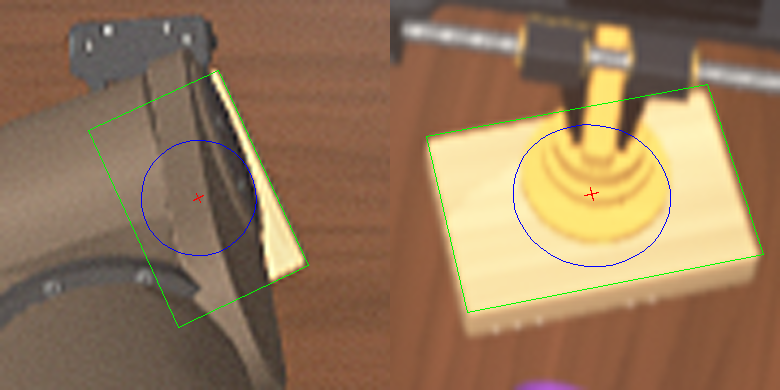

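Request:
{"api": "drive_tool", "payload": {"commands": [{"dx":0,"dy":0,"dz":-3,"yaw":0},{"dx":0,"dy":0,"dz":-3,"yaw":0},{"dx":0,"dy":0,"dz":-3,"yaw":0},{"dx":0,"dy":0,"dz":0,"yaw":0},{"dx":0,"dy":0,"dz":0,"yaw":0}], "grip": 0}}

```text
t: 33.85
eef_pos: [444.1, 235.5, 73.7]
tcp_rot: [-3.141, 0.0, 1.646]
ft_force: [-1.2, 0.4, -3.5]
opening: 0.137
```

Request:
{"api": "drive_tool", "payload": {"commands": [{"dx":0,"dy":0,"dz":0,"yaw":0},{"dx":0,"dy":0,"dz":0,"yaw":0}], "grip": 0}}

```text
t: 34.02
eef_pos: [444.3, 235.6, 74.1]
tcp_rot: [3.141, 0.0, 1.646]
ft_force: [0.4, -0.1, -1.8]
opening: 0.141
```

Request:
{"api": "drive_tool", "payload": {"commands": [{"dx":0,"dy":0,"dz":-0.8,"yaw":0},{"dx":0,"dy":0,"dz":0,"yaw":0},{"dx":0,"dy":0,"dz":0,"yaw":0}], "grip": 0}}

```text
t: 34.27
eef_pos: [444.2, 235.6, 73.2]
tcp_rot: [3.142, 0.0, 1.646]
ft_force: [-0.0, 0.2, -2.3]
opening: 0.137
```

Request:
{"api": "drive_tool", "payload": {"commands": [{"dx":0,"dy":0,"dz":-0.5,"yaw":0},{"dx":0,"dy":0,"dz":0,"yaw":0},{"dx":0,"dy":0,"dz":0,"yaw":0}], "grip": 0}}

```text
t: 34.52
eef_pos: [444.4, 235.6, 73.0]
tcp_rot: [3.141, -0.0, 1.646]
ft_force: [-0.1, -0.1, 0.2]
opening: 0.136
```

Request:
{"api": "drive_tool", "payload": {"commands": [{"dx":0,"dy":0,"dz":-0.3,"yaw":0},{"dx":0,"dy":0,"dz":0,"yaw":0},{"dx":0,"dy":0,"dz":0,"yaw":0}], "grip": 0}}

```text
t: 34.77
eef_pos: [444.4, 235.6, 72.9]
tcp_rot: [3.141, -0.0, 1.646]
ft_force: [-1.0, -0.3, 5.3]
opening: 0.136
```

Request:
{"api": "drive_tool", "payload": {"commands": [{"dx":0,"dy":0,"dz":0,"yaw":0},{"dx":0,"dy":0,"dz":0,"yaw":0},{"dx":0,"dy":0,"dz":0,"yaw":0},{"dx":0,"dy":0,"dz":0,"yaw":0},{"dx":0,"dy":0,"dz":0,"yaw":0}], "grip": 1}}

```text
t: 35.18
eef_pos: [444.2, 235.6, 72.4]
tcp_rot: [-3.142, 0.0, 1.646]
ft_force: [0.7, 0.5, 0.6]
opening: 0.431
```

Request:
{"api": "drive_tool", "payload": {"commands": [{"dx":0,"dy":0,"dz":3,"yaw":0},{"dx":0,"dy":0,"dz":15,"yaw":0},{"dx":0,"dy":0,"dz":30,"yaw":0},{"dx":0,"dy":0,"dz":35,"yaw":0},{"dx":0,"dy":0,"dz":35,"yaw":0}], "grip": 1}}

```text
t: 35.6
eef_pos: [443.8, 235.4, 191.8]
tcp_rot: [-3.14, 0.0, 1.646]
ft_force: [-0.1, 1.0, 0.9]
opening: 0.781
```

Request:
{"api": "drive_tool", "payload": {"commands": [{"dx":5,"dy":-20,"dz":25,"yaw":0},{"dx":10,"dy":-30,"dz":15,"yaw":0},{"dx":10,"dy":-30,"dz":0,"yaw":0},{"dx":10,"dy":-30,"dz":0,"yaw":0},{"dx":10,"dy":-30,"dz":0,"yaw":0}], "grip": 1}}

```text
t: 36.02
eef_pos: [489.4, 94.2, 231.2]
tcp_rot: [3.14, 0.0, 1.646]
ft_force: [0.6, -0.4, 0.2]
opening: 0.997
```

```bash
python3 m.py valve_center 445 235;python3 ov.py w3 wood_block 445 235 25.5; python3 ov.py t3 turntable 451.5 -5.5 0
```

```text
valve_center top [445.25 243.49  -2.26   0.61]
valve_center side [443.95 235.03 274.72   0.1 ]
36.2167 [489.22493807  95.03001342 230.53378806] [-179.99632327   -0.008935     94.1693184 ]
```

View pics/w3.png

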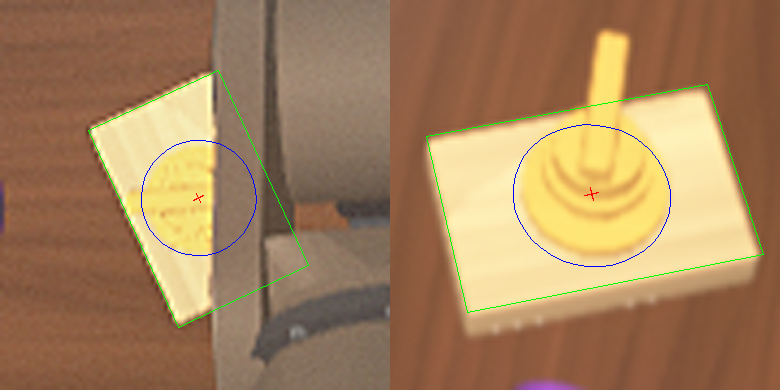

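View pics/t3.png

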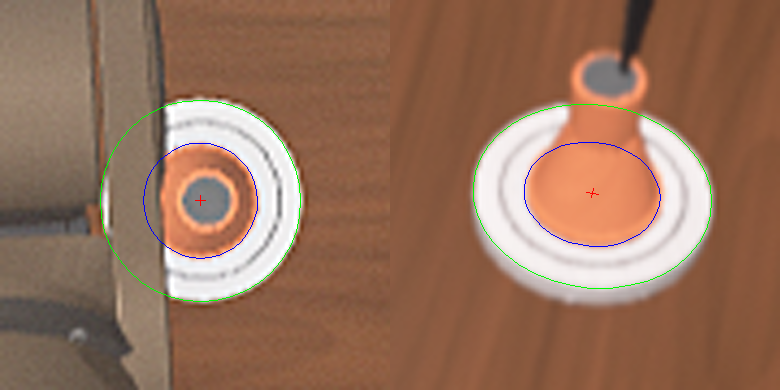

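Valve and cone are both centred. I'll move the arm back to the right for a final overall look.

Request:
{"api": "drive_tool", "payload": {"commands": [{"dx":-5,"dy":-20,"dz":0,"yaw":0},{"dx":-10,"dy":-38,"dz":0,"yaw":0},{"dx":-10,"dy":-38,"dz":0,"yaw":0},{"dx":-10,"dy":-38,"dz":0,"yaw":0},{"dx":-10,"dy":-38,"dz":0,"yaw":0}], "grip": 1}}

```text
t: 36.83
eef_pos: [443.6, -76.9, 230.6]
tcp_rot: [3.141, 0.0, 1.648]
ft_force: [1.3, 0.6, 0.1]
opening: 0.996
```

Request:
{"api": "drive_tool", "payload": {"commands": [{"dx":-10,"dy":-38,"dz":0,"yaw":0},{"dx":-10,"dy":-38,"dz":0,"yaw":0},{"dx":-10,"dy":-38,"dz":0,"yaw":0},{"dx":-10,"dy":-38,"dz":0,"yaw":0},{"dx":-10,"dy":-38,"dz":0,"yaw":0}], "grip": 1}}

```text
t: 37.25
eef_pos: [393.8, -267.4, 230.6]
tcp_rot: [3.141, 0.0, 1.647]
ft_force: [1.3, -0.1, 0.0]
opening: 0.999
```

Request:
{"api": "drive_tool", "payload": {"commands": [{"dx":-10,"dy":-38,"dz":0,"yaw":0},{"dx":-10,"dy":-38,"dz":0,"yaw":0},{"dx":-10,"dy":-38,"dz":0,"yaw":0},{"dx":-5,"dy":-20,"dz":0,"yaw":0},{"dx":0,"dy":0,"dz":0,"yaw":0}], "grip": 1}}

```text
t: 37.67
eef_pos: [358.8, -403.3, 230.0]
tcp_rot: [-3.142, 0.001, 1.644]
ft_force: [-0.5, 0.8, -0.0]
opening: 0.996
```

```bash
python3 - <<'E'
from h import *
o=[cv2.cvtColor(env.read_camera(n),cv2.COLOR_RGB2BGR) for n in("top","side")]
cv2.imwrite("pics/fin.png",cv2.resize(np.hstack([i[60:400] if 0 else i for i in o]),(800,300),interpolation=3))
E
python3 m.py cone_center 451 -5; python3 m.py valve_center 445 235; python3 m.py elbow_center 638 -138
```

```text
cone_center side [450.82  -3.51   7.17   0.11]
37.9667 [ 359.88637426 -399.12461102  230.6813299 ] [179.98893238   0.00077344  94.3854245 ]
valve_center top [445.02 233.85 276.89   0.13]
valve_center side [444.03 232.95  94.69   0.21]
38.1667 [ 359.61148271 -399.87104802  230.66744645] [179.98392314   0.01443651  94.33609483]
elbow_center top [ 639.01 -138.27  188.73    0.13]
elbow_center side [ 638.37 -137.24  182.64    0.18]
38.3667 [ 359.30817363 -400.31674741  230.51090279] [179.99235352   0.00230529  94.28871134]
```

View pics/fin.png

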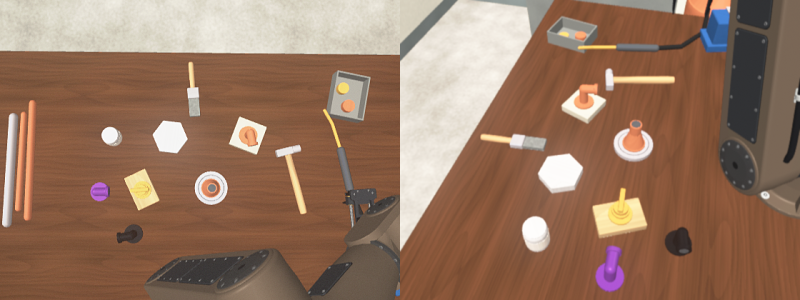

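The final picture shows the cone on the turntable (210,187), the elbow on the brick (248,135), the valve on the wood (141,189) and the hex plate empty (170,137). The hammer, tin and brush are where they were.

```bash
python3 -c "
from cell import env
print(env.job_done(), env.state()['t'])"
```

```text
the job is handed in; nothing more can be done
the job is handed in; nothing more can be done
```

The exchange is done and handed in at about 38 s. I moved the valve to the hex plate first, then the cone to the turntable, the elbow to the firebrick, and last the valve from the plate to the wooden block. Each fitting was lowered in steps of 1 mm or less until the wrist force showed contact, then released. The highest contact force read at the end of a move was about 6 N.

Last checks, with the arm clear:
- **Fittings:** all three stand upright. Fitted positions are within about 3 mm of the stand centres for the cone and valve and within about 1 mm for the elbow; camera fits are good to about 2 mm.
- **Bench:** the hex plate is empty, and by eye the hammer, tin and brush are where they were, as are the black and purple look-alikes.
- **Checks that failed or disagreed:**
  - Two fits gave nonsense because the arm covered part of the view (valve from the top, elbow from the side); I left them out, and later clear views agreed.
  - For the cone, the last top-camera detection was missed, so that check used the side camera; an earlier top view and overlay agreed.

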